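# Load a tube into the UV chest with the lamp switched off, then switch it on

### The arm

A 7-joint arm with a two-finger parallel gripper is mounted at the origin on a cart in front of the work surface, level with it; the furniture and walls round the work are solid. World frame = base frame: x ahead of the robot, y to its left, z up, the work surface at z = 0. Lengths are in m, angles in degrees, forces in N, time in s.
With the tool pointing down it reaches from about 0.425 to 0.875 m from the base axis. Payload 4.7 kg.
Tool frame: the origin (TCP) lies midway between the tips of the shut fingers; the grasp point (between the pads) lies 19 mm behind it (env.grip_depth is the distance from the TCP to the grasp point, in m); z points along the fingers, y is the line along which they close (so a half turn about z gives the same grasp; the last joint's range is limited). The gripper opens to 87 mm and grips with 3 to 60 N. Pads are 19 mm wide; open, the fingers measure 117 mm over their backs; the gripper's body (75 mm by 190 mm) begins 51 mm behind the grasp point.
Start: joints at [70.823, 18.392, -4.016, 83.108, 1.295, 78.541, -3.26], TCP at [0.222, -0.611, 0.223] pointing down, gripper open.
Joint ranges: [-163.93, 163.93], [-17.29, 119.83], [-79.2, 71.16], [3.27, 140.29], [-89.18, 269.18], [5.43, 117.66], [-154.24, 154.24]. Speed limits (degrees/s): [147.25, 147.25, 180, 180, 180, 180, 180].

### API

Orientations are given as [roll, pitch, yaw] about the fixed x, y, z axes, in that order (R = Rz(yaw) Ry(pitch) Rx(roll)).
In Python, from cell import get_obs, optics, env, nets gives the robot as it stands.
- The arm moves only by the shell command python3 -m creep 'ROWS' [FORCE]. ROWS is JSON, a list of rows, each an object of numbers: "wx", "wy", "wz": the turn, a rotation vector about the tool's x, y, z in degrees; "tx", "ty", "tz": the shift along the tool's x, y, z in mm; "gripper": the opening, from -1 (shut) to 1 (fully open). A call has 1 to 5 rows; each row is the pose to reach, as a shift and turn from the pose commanded when the call began, along the tool's axes at that moment; what a row does not reach only later rows make up. A row lasts 1/12 s, in which the tool goes at most 41.7 mm and 7.16 degrees, less where a joint would pass 70% of its speed; a pose out of reach is approached as far as the arm can. A call with a gripper value outside its range is refused whole. The fingers move at their own pace and stop on an object; FORCE is the grip in N (left out, the last holds). Time passes only in rows, so rows that repeat a pose let the fingers close. It gives the time, the measured TCP pose, the force, the opening and the grip force at its end, in the units of the state.
- get_obs(): the state, without advancing time (a new reading comes with each control period).
- optics.read_camera(name): name is "scene" or "top" or "wrist"; returns (picture, depth): 400x640x3 uint8, red, green, blue; 400x640 float32, m along the optical axis (not along the pixel's ray), 0 where there is no reading.
- optics.camera_info(name): a dict with "fovy" (degrees; the focal length in pixels is half the picture's height over the tangent of half this angle, whatever the lens; pixels are square), "cx", "cy" (the principal point, pixels), "R" (3x3) and "t" (3): a world point X has camera coordinates R X + t; the wrist camera has in their place "tool_from_camera" (4x4, takes a point from camera to tool coordinates, whose origin is the TCP and whose axes are the flange's). Camera axes: x right, y down, z forward; pixel columns grow to the right and rows downward; lengths in m; the calibration is good to about 2 mm. A picture is of the moment at which its call begins: read the wrist's pose just before it. camera_info takes no time and is no camera call.
- env.sign_off(): hands the job in; it is judged then, once.
Trained networks look in the newest picture that a camera, given by its name, has taken for a name from the list of things; names that differ only in an ending like _2 or _b are one class to them, and where a whole thing is asked for, a point or a joint stands for the part that bears it (a point fixed in the world has none). Each returns a list of dicts, best first, with "confidence" (0 to 1); they miss things now and then, are a little off and sometimes report something else, mostly with a low value. They report only what shows in the picture. A call takes as long as a camera call. They do not tell look-alikes from the thing itself.
- nets.look_for(query, camera): "point" ([x, y, z] in m, in world coordinates, good to about 4 mm: the middle of the surface that is visible of it).
- nets.place_of(query, camera): "point" ([x, y, z] in m, in world coordinates, good to about 4 mm: a listed point, or the origin of a listed thing).
The state is a dict: "time_s": time; "qpos": joint angles; "joint_velocities": joint speeds; "effort": joint torques, N m; "tool_pos": TCP position; "tool_rot": TCP orientation; "force": force on the tool from outside, world axes, zero at the start; "wrist_torque": the same for the moment, N m; "grip_width": finger opening in m; "grasp_force": force on a finger pad.
Only numpy, scipy, OpenCV 4.12 (cv2) and the standard library are available. Lean on these libraries where they do the work, as an engineer would, in place of code of your own. Each camera call takes 0.05 s, during which the arm holds its last target. There are 200 camera calls.

### The job

Get the capped plastic tube lying on the bench into the white UV chest: first flip the lamp switch - the long bat toggle on the grey box - off (toward you), only then lift the chest's lid fully upright by its bar, lay the tube gently flat on the chest floor and let go of it. Shut the lid fully and, once it is shut, flip the lamp switch back on (away from you). Leave the short toggle, the small bottle and the timer as they are.

Things in the scene. Friction and masses are not known exactly. Their poses are not given: they have to be found in the camera images.
- chest: White open-topped UV chest fixed to the bench, outside 140 (x) x 190 (y) x 65 (z) mm, walls and floor 5 mm thick, so inside 130 x 180 and 60 deep. Origin: centre of its underside. z up; its -x side, with the bar handle in front, faces the robot (turned up to 0.2 rad); the lid hinges along the top of its +x side.
- lid_hinge (a point): Middle of the lid's hinge line, on the chest's top rear edge, 65 mm above the bench; the hinge runs along the chest's y axis.
- lid_bar (a point): Middle of the round steel bar handle in front of the lid: 10 mm thick, 100 mm long along the chest's y, standing 45 mm out from the chest's front wall on two end posts (so 35 mm of free space between bar and lid edge, 90 mm between posts). It lies 185 mm in front of the hinge line and, with the lid shut, 6 mm above it (71 mm above the bench). The bar can turn between the fingers while the lid swings.
- lid (a joint): Lid angle in rad: 0 shut, 1.57 upright, 1.8 at its stop, leaning back. Lid: 144 x 194 x 12 mm, on top a grey lamp hood 50 x 140 mm, 21 mm high. It weighs 0.25 kg; its stiff hinge holds it wherever it is left (lifting at the bar takes about 2.5 N, pushing it shut about 2 N). Starts shut.
- switch_box: Grey switch box fixed to the bench, 100 (x) x 130 (y) x 50 (z) mm, to the left or right of the chest. Origin: centre of its underside. Its -x side faces the robot (turned up to 0.3 rad). Two steel bat toggles stand on its top and swing along its x axis: the long one 36 mm to its +y (left), the short one 36 mm to its -y (right).
- lamp_toggle (a joint): Long toggle, the lamp switch, in rad: 0 off (leaning 0.4 rad to the box's -x, toward the robot), 0.8 on (leaning 0.4 rad to +x, away). Snaps over at the centre, 0.4, and then goes to its stop by itself; takes about 1.2 N at the tip. Starts on.
- lamp_toggle_tip (a point): Tip, on the axis, of the long toggle: bat 50 mm long, 7 mm thick at its root and 11 mm at its tip (its solid shape is a rod about 10 mm thick), pivoting 52 mm above the bench at x = 0, y = +36 mm of the switch box. The tip stands 98 mm above the bench.
- fan_toggle (a joint): Short toggle in rad, 0 leaning to the box's -x (where it starts), 0.8 leaning to +x. Leave it.
- fan_toggle_tip (a point): Tip of the short toggle: bat 22 mm long, 9 mm thick, pivot 52 mm above the bench at x = 0, y = -36 mm of the switch box; its tip is 72 mm above the bench.
- tube_center (a point): Centre of the capped plastic tube lying on the bench, on the side of the chest where the switch box is not: 116 mm long along its own y, 34 mm thick, so this point is 17 mm above what it lies on. It lies flat and does not roll. Weighs 15 to 30 g.
- bottle: Small capped glass bottle, 43 mm across, 86 mm high, loose, left of the chest. Origin: centre of its underside. Bystander.
- timer: Flat white timer, 64 x 66 x 19 mm, loose, right of the chest. Origin: centre of its underside. Bystander.
- tube: The same tube; origin at the middle of its underside, 17 mm below tube_center; its long axis is its y.
There are look-alikes about, which are no part of the job. There is more than one size of the switch_box; the one meant has the size given above.

How it is judged:
By the outcome, as a careful person would: the job done as asked, in the order asked, and still so for the second after the job is handed in, with the robot touching nothing.
It also fails if it takes over 72 s, if anything falls off the work surface, if the arm or the gripper's body presses on something with over 40 N, if the wrist force passes 120 N, or if a joint passes its speed limit or range.

## Working session

There is one attempt and no reset: what is moved stays moved. The work goes in short steps, Python scripts to look and compute and a shell command to move; the robot and the scene stay as the last step left them, time stands still between calls to the robot, and variables do not carry over. Pictures are saved under pics/ and viewed, at most 10 in all, crops included, and the job is handed in when it is done.

```bash
ls; mkdir -p pics; cat > h.py <<'E'
import numpy as np, cv2
from scipy.spatial.transform import Rotation as Ro
from cell import get_obs, optics, env, nets
np.set_printoptions(precision=4,suppress=True)
def cloud(cam):
    s=get_obs(); im,d=optics.read_camera(cam); c=optics.camera_info(cam)
    h,w=d.shape; f=h/2/np.tan(np.radians(c['fovy'])/2)
    u,v=np.meshgrid(np.arange(w),np.arange(h))
    P=np.stack([(u-c['cx'])/f*d,(v-c['cy'])/f*d,d],-1)
    if cam=='wrist':
        T=np.array(c['tool_from_camera']); P=P@T[:3,:3].T+T[:3,3]
        R=Ro.from_euler('xyz',s['tool_rot'],degrees=True).as_matrix(); P=P@R.T+np.array(s['tool_pos'])
    else: P=(P-np.array(c['t']))@np.array(c['R'])
    P[d==0]=np.nan
    return im,P
def save(im,n): cv2.imwrite('pics/'+n,im[:,:,::-1])
E
python3 - <<'E'
from h import *
print(get_obs())
for c in('scene','top'):
    im,P=cloud(c); save(im,c+'1.png'); np.save(c+'P.npy',P)
    for q in['chest','lid_hinge','lid_bar','switch_box','lamp_toggle_tip','fan_toggle_tip','tube_center','bottle','timer']:
        print(c,q,[(np.round(r['point'],3).tolist(),round(r['confidence'],2)) for r in nets.place_of(q,c)][:4])
E
```

```text
pics
{'time_s': 0.0, 'qpos': array([70.8238, 18.4396, -4.0161, 83.1768,  1.2965, 78.539 , -3.2602]), 'joint_velocities': array([-0.033 , -0.0419, -0.0474,  0.0212,  0.094 , -0.025 ,  0.0157]), 'effort': array([ -0.0001, -49.1289,  -0.404 , -31.2527,  -0.0639,   0.0436,
         0.0002]), 'tool_pos': array([ 0.2219, -0.6104,  0.2214]), 'tool_rot': array([-179.8899,    0.007 ,   19.9866]), 'force': array([ 0.2762, -0.1461,  0.2817]), 'wrist_torque': array([-0.0039, -0.0382,  0.0216]), 'grasp_force': 0.0, 'grip_width': 0.08695294223834249}
scene chest [([0.557, 0.039, -0.0], 0.67)]
scene lid_hinge [([0.632, 0.034, 0.064], 0.94)]
scene lid_bar [([0.445, 0.047, 0.07], 0.64), ([0.458, -0.291, 0.018], 0.54), ([0.461, -0.294, 0.002], 0.25)]
scene switch_box [([0.446, 0.254, 0.002], 0.82), ([0.555, 0.606, 0.001], 0.65)]
scene lamp_toggle_tip []
scene fan_toggle_tip []
scene tube_center [([0.456, -0.291, 0.016], 0.62)]
scene bottle [([0.573, 0.278, 0.002], 0.61)]
scene timer [([0.576, -0.223, -0.002], 0.64)]
top chest [([0.564, 0.04, 0.004], 0.88), ([0.457, -0.292, 0.015], 0.73)]
top lid_hinge [([0.628, 0.04, 0.067], 0.58)]
top lid_bar []
top switch_box [([0.451, 0.251, -0.001], 0.94), ([0.555, 0.606, 0.001], 0.88)]
top lamp_toggle_tip [([0.468, 0.283, 0.097], 0.45)]
top fan_toggle_tip [([0.632, 0.038, 0.069], 0.32)]
top tube_center [([0.457, -0.29, 0.017], 0.56)]
top bottle [([0.568, 0.275, 0.001], 0.5)]
top timer [([0.573, -0.222, 0.001], 0.89), ([0.628, 0.034, 0.065], 0.18)]
```

View pics/scene1.png

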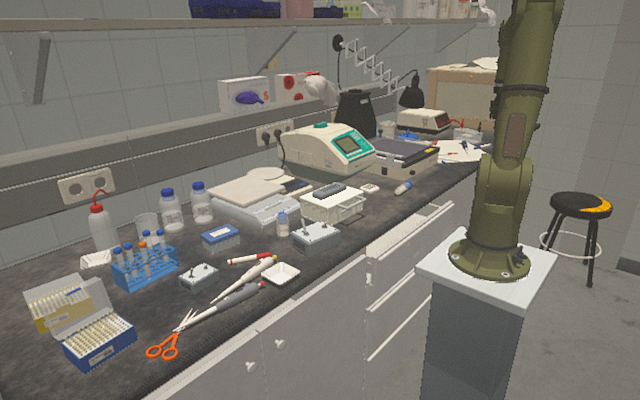

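View pics/top1.png

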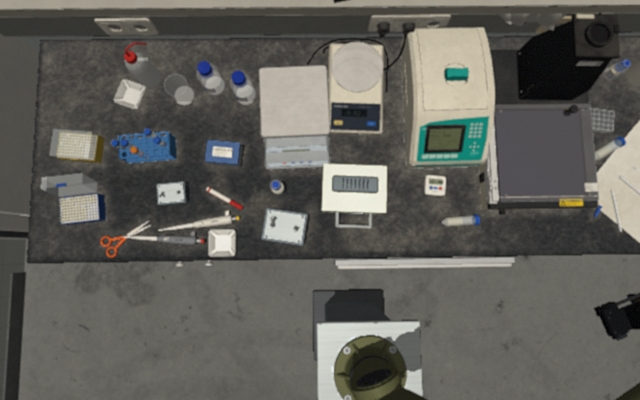

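```bash
python3 - <<'E'
from h import *
for c in('scene','top'):
    P=np.load(c+'P.npy').reshape(-1,3); P=P[~np.isnan(P).any(1)]
    def sel(x0,x1,y0,y1,z0,z1): return P[(P[:,0]>x0)&(P[:,0]<x1)&(P[:,1]>y0)&(P[:,1]<y1)&(P[:,2]>z0)&(P[:,2]<z1)]
    def rect(n,Q,lo=1):
        if len(Q)<5: print(c,n,len(Q));return
        print(c,n,len(Q),cv2.minAreaRect((Q[:,:2]*1000).astype(np.float32)),'z',np.percentile(Q[:,2],[5,50,95]))
    rect('boxtop',sel(.33,.53,.16,.35,.044,.054))
    rect('box2top',sel(.45,.68,.48,.75,.03,.06))
    rect('tog',sel(.38,.52,.17,.35,.06,.12)); rect('togL',sel(.38,.52,.25,.33,.085,.12)); rect('togS',sel(.38,.52,.18,.25,.06,.09))
    rect('lidtop',sel(.47,.66,-.1,.18,.068,.083))
    rect('hood',sel(.47,.66,-.1,.18,.09,.11))
    rect('bar',sel(.42,.465,-.04,.14,.06,.085))
    rect('tube',sel(.36,.54,-.4,-.23,.012,.05)); rect('timer',sel(.5,.65,-.3,-.15,.01,.03)); rect('bottle',sel(.53,.63,.22,.33,.06,.1))
E
```

```text
scene boxtop 546 ((444.7503356933594, 256.89251708984375), (134.26377868652344, 101.85867309570312), 81.26180267333984) z [0.0463 0.0523 0.0538]
scene box2top 672 ((568.3612670898438, 589.9644775390625), (222.11038208007812, 219.5283660888672), 0.1897578090429306) z [0.0314 0.0362 0.0514]
scene tog 54 ((445.0472412109375, 258.8866882324219), (84.60279083251953, 23.0465087890625), 63.49322509765625) z [0.0605 0.0774 0.0998]
scene togL 21 ((466.2676696777344, 292.41461181640625), (12.872608184814453, 9.34060287475586), 22.996044158935547) z [0.0857 0.0937 0.1015]
scene togS 11 ((434.3307189941406, 222.90408325195312), (10.40249252319336, 5.810813903808594), 34.64954376220703) z [0.0604 0.0684 0.0744]
scene lidtop 680 ((551.4739990234375, 45.527130126953125), (195.24586486816406, 160.0830535888672), 86.92202758789062) z [0.0712 0.0789 0.0814]
scene hood 251 ((566.0027465820312, 43.498233795166016), (137.96543884277344, 52.634666442871094), 87.1805419921875) z [0.0912 0.0993 0.102 ]
scene bar 87 ((450.37451171875, 48.794036865234375), (28.5277099609375, 110.8410873413086), 0.322696298360
[... 1306 characters left out ...]
ood 751 ((565.9191284179688, 38.596229553222656), (137.79367065429688, 50.324710845947266), 87.26388549804688) z [0.0922 0.0971 0.1015]
top bar 159 ((449.4047546386719, 43.848209381103516), (29.661718368530273, 105.66085052490234), 0.7310311198234558) z [0.07   0.0748 0.0789]
top tube 415 ((490.1642150878906, -301.6842346191406), (99.44911193847656, 139.39102172851562), 0.49138689041137695) z [0.0198 0.029  0.0414]
top timer 396 ((571.1544189453125, -223.66358947753906), (65.35494995117188, 64.79634857177734), 86.92345428466797) z [0.0116 0.0161 0.0209]
top bottle 147 ((567.743408203125, 274.6672668457031), (37.534481048583984, 39.51918029785156), 32.936336517333984) z [0.063  0.0788 0.0865]
```

The scene camera shows chest, grey box and tube in the middle of the bench. In the top view the chest is at pixel (355,187), the switch box at (285,226), the tube at (461,221), the bottle at (277,187) and the timer at (434,185). The second, smaller box at (171,192) is the look-alike. The net points agree with these. Next: tube yaw, obstacles and the wrist camera offset.

```bash
python3 - <<'E'
from h import *
print(np.array(optics.camera_info('wrist')['tool_from_camera']))
for c in('scene','top'):
    P=np.load(c+'P.npy').reshape(-1,3); P=P[~np.isnan(P).any(1)]
    Q=P[(abs(P[:,0]-.457)<.05)&(abs(P[:,1]+.291)<.075)&(P[:,2]>.008)&(P[:,2]<.05)]
    print(c,len(Q),Q[:,2].max(),cv2.minAreaRect((Q[:,:2]*1000).astype(np.float32)))
    for y in np.arange(-.45,.45,.1):
        s=P[(abs(P[:,1]-y)<.05)&(P[:,0]>.3)&(P[:,0]<.95)&(P[:,2]>.12)&(P[:,2]<.6)]
        if len(s): print(round(y,2),'minx',s[:,0].min(),'maxz',s[s[:,0]<.85][:,2].max() if (s[:,0]<.85).any() else None)
E
python3 -m creep '[{"tx":200,"ty":-0},{"tx":200},{"tx":200},{"tx":200},{"tx":200,"gripper":1}]'; python3 -c "
from cell import get_obs; o=get_obs(); print(o['tool_pos'],o['tool_rot'],o['qpos'])"
```

```text
[[-0.0003 -0.9648 -0.2629  0.0723]
 [ 1.     -0.0006  0.0011  0.0003]
 [-0.0012 -0.2629  0.9648 -0.1623]
 [ 0.      0.      0.      1.    ]]
scene 157 0.04845612512732223 ((458.57232666015625, -298.56292724609375), (53.43617248535156, 152.17811584472656), 18.642770767211914)
-0.45 minx 0.5050356545721378 maxz 0.3374553366201866
-0.35 minx 0.5058507918192193 maxz 0.23919763768415395
-0.25 minx 0.6097654094741473 maxz 0.25298686953315097
-0.15 minx 0.6078529038625102 maxz 0.25410239025666315
-0.05 minx 0.6714787540820161 maxz 0.5988134643994235
0.05 minx 0.9480466849489807 maxz None
0.35 minx 0.8499506525879036 maxz 0.12073288440998618
top 370 0.04901259977690609 ((472.9497985839844, -301.4809265136719), (63.94580841064453, 130.0646514892578), 1.676218867301941)
-0.45 minx 0.5040021835078082 maxz 0.3382121605871472
-0.35 minx 0.5054372784569988 maxz 0.23893183986073924
-0.25 minx 0.6047544124441309 maxz 0.25482371072868726
-0.15 minx 0.6057635895476937 maxz 0.2542072786841026
-0.05 minx 0.9392591448912956 maxz None
0.35 minx 0.8529825929206494 maxz None
[ 0.22213052 -0.6109087   0.22260105] [1.79992311e+02 4.38616455e-03 1.99865995e+01] [70.82249395 18.39155518 -4.01580084 83.10636887  1.29672884 78.53961107
 -3.25973583]validation failed for argument at $[0]...
```

```bash
cat >> h.py <<'E'
def to(x,y,z,yaw=None):
    o=get_obs(); R=Ro.from_euler('xyz',o['tool_rot'],degrees=True); p=np.array(o['tool_pos'])
    Rt=R if yaw is None else Ro.from_euler('xyz',[180,0,yaw],degrees=True)
    print('t=%.1f'%o['time_s'],'pos',p*1000,'rot',np.array(o['tool_rot']),'F',np.array(o['force']),'w %.4f gf %.1f'%(o['grip_width'],o['grasp_force']))
    print('  shift mm',R.inv().apply(np.array([x,y,z])-p)*1000,'turn',(R.inv()*Rt).as_rotvec(degrees=True))
E
cat > g.sh <<'E'
python3 -c "from h import *; to($1)"
E
m='python3 -m creep'
R() { :; }
python3 -m creep '[{"wx":0,"wy":0,"wz":0,"tx":384,"ty":-243,"tz":-30,"gripper":-1},{"wx":0,"wy":0,"wz":0,"tx":384,"ty":-243,"tz":-30,"gripper":-1},{"wx":0,"wy":0,"wz":0,"tx":384,"ty":-243,"tz":-30,"gripper":-1},{"wx":0,"wy":0,"wz":0,"tx":384,"ty":-243,"tz":-30,"gripper":-1},{"wx":0,"wy":0,"wz":0,"tx":384,"ty":-243,"tz":-30,"gripper":-1}]'
sh g.sh .5,-.25,.25,20
```

```text
time_s: 1.42
tool_pos: [0.3501, -0.4447, 0.2366]
tool_rot: [180.0, -0.0, 20.0]
force: [0.1, -0.8, -0.3]
grip_width: 0.0617
grasp_force: 0.0
t=1.4 pos [ 350.1189 -444.7287  236.6436] rot [179.9628  -0.0017  19.9674] F [ 0.1111 -0.7634 -0.3075] w 0.0617 gf 0.0
  shift mm [ 207.3687 -131.832   -13.4359] turn [ 0.0372 -0.0017 -0.0326]
```

```bash

python3 -m creep '[{"wx":0,"wy":0,"wz":0,"tx":207,"ty":-132,"tz":-13,"gripper":-1},{"wx":0,"wy":0,"wz":0,"tx":207,"ty":-132,"tz":-13,"gripper":-1},{"wx":0,"wy":0,"wz":0,"tx":207,"ty":-132,"tz":-13,"gripper":-1},{"wx":0,"wy":0,"wz":0,"tx":207,"ty":-132,"tz":-13,"gripper":-1},{"wx":0,"wy":0,"wz":0,"tx":207,"ty":-132,"tz":-13,"gripper":-1}]' >/dev/null
python3 -m creep '[{"wx":0,"wy":0,"wz":0,"tx":213,"ty":-523,"tz":0,"gripper":-1},{"wx":0,"wy":0,"wz":0,"tx":213,"ty":-523,"tz":0,"gripper":-1},{"wx":0,"wy":0,"wz":0,"tx":213,"ty":-523,"tz":0,"gripper":-1},{"wx":0,"wy":0,"wz":0,"tx":213,"ty":-523,"tz":0,"gripper":-1},{"wx":0,"wy":0,"wz":0,"tx":213,"ty":-523,"tz":0,"gripper":-1}]' | head -3
python3 -m creep '[{"wx":0,"wy":0,"wz":0,"tx":135,"ty":-330,"tz":0,"gripper":-1},{"wx":0,"wy":0,"wz":0,"tx":135,"ty":-330,"tz":0,"gripper":-1},{"wx":0,"wy":0,"wz":0,"tx":135,"ty":-330,"tz":0,"gripper":-1},{"wx":0,"wy":0,"wz":0,"tx":135,"ty":-330,"tz":0,"gripper":-1},{"wx":0,"wy":0,"wz":0,"tx":135,"ty":-330,"tz":0,"gripper":-1}]' | head -3
python3 -m creep '[{"wx":0,"wy":0,"wz":0,"tx":57,"ty":-137,"tz":0,"gripper":-1},{"wx":0,"wy":0,"wz":0,"tx":57,"ty":-137,"tz":0,"gripper":-1},{"wx":0,"wy":0,"wz":0,"tx":57,"ty":-137,"tz":0,"gripper":-1},{"wx":0,"wy":0,"wz":0,"tx":57,"ty":-137,"tz":0,"gripper":-1}]' | head -3
for i in 1 2 3 4; do python3 -m creep '[{"wx":0,"wy":0,"wz":-36,"tx":0,"ty":0,"tz":0,"gripper":-1},{"wx":0,"wy":0,"wz":-36,"tx":0,"ty":0,"tz":0,"gripper":-1},{"wx":0,"wy":0,"wz":-36,"tx":0,"ty":0,"tz":0,"gripper":-1},{"wx":0,"wy":0,"wz":-36,"tx":0,"ty":0,"tz":0,"gripper":-1},{"wx":0,"wy":0,"wz":-36,"tx":0,"ty":0,"tz":0,"gripper":-1}]' | head -3; done
python3 - <<'E'
from h import *
to(.5,.28,.25,170.6)
print(get_obs()['qpos'])
im,P=cloud('top')
Q=P.reshape(-1,3);Q=Q[~np.isnan(Q).any(1)]
im,P=cloud('wrist'); save(im,'w1.png'); np.save('w1P.npy',P)
Q=P.reshape(-1,3);Q=Q[~np.isnan(Q).any(1)]
for n,q in(('top',Q[(abs(Q[:,0]-.445)<.08)&(abs(Q[:,1]-.25)<.1)&(Q[:,2]>.04)&(Q[:,2]<.054)]),('tip',Q[(abs(Q[:,0]-.465)<.04)&(abs(Q[:,1]-.285)<.03)&(Q[:,2]>.085)&(Q[:,2]<.11)])):
    print(n,len(q), len(q)>5 and cv2.minAreaRect((q[:,:2]*1000).astype(np.float32)))
print(nets.place_of('lamp_toggle_tip','wrist'))
E
```

```text
time_s: 2.25
tool_pos: [0.4835, -0.0711, 0.2476]
tool_rot: [179.9, -0.0, 20.0]
time_s: 2.67
tool_pos: [0.4917, 0.137, 0.2478]
tool_rot: [179.9, -0.1, 20.0]
time_s: 3.0
tool_pos: [0.4973, 0.2887, 0.2477]
tool_rot: [-179.8, -0.1, 20.3]
time_s: 3.42
tool_pos: [0.4987, 0.2833, 0.2473]
tool_rot: [180.0, 0.0, 56.2]
time_s: 3.83
tool_pos: [0.4988, 0.2832, 0.2474]
tool_rot: [180.0, 0.0, 91.9]
time_s: 4.25
tool_pos: [0.4988, 0.2831, 0.2474]
tool_rot: [180.0, 0.0, 127.8]
time_s: 4.67
tool_pos: [0.4989, 0.2831, 0.2473]
tool_rot: [-180.0, 0.0, 163.6]
t=4.7 pos [498.866  283.0982 247.3265] rot [-179.991     0.0188  163.5548] F [-0.56    0.1059  0.5167] w 0.0004 gf 0.0
  shift mm [-1.9655 -2.6508 -2.6724] turn [-0.0102  0.0182 -7.0452]
[ 26.09    22.9583 -73.6594  90.4799  22.1637  83.2554  24.5682]
top 11194 ((447.0416259765625, 253.4215087890625), (130.4670867919922, 100.13025665283203), 80.64213562011719)
tip 147 ((468.4534912109375, 286.4564208984375), (13.050543785095215, 10.354126930236816), 2.6166584491729736)
[{'point': [0.4736, 0.2856, 0.0986], 'confidence': 0.75}]
```

View pics/w1.png

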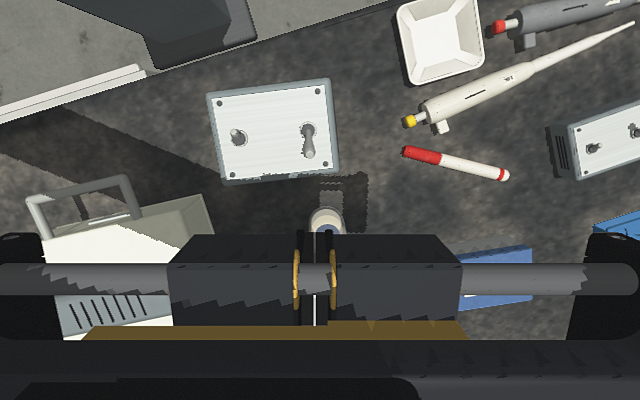

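The box and both toggles are in view: long toggle at (308,140), short at (238,137), bottle at (327,220), and the shut fingers point beside it. I'll descend behind the long toggle.

```bash

python3 -m creep '[{"wx":0,"wy":0,"wz":-7,"tx":2,"ty":-3,"tz":30,"gripper":-1},{"wx":0,"wy":0,"wz":-7,"tx":2,"ty":-3,"tz":65,"gripper":-1},{"wx":0,"wy":0,"wz":-7,"tx":2,"ty":-3,"tz":105,"gripper":-1},{"wx":0,"wy":0,"wz":-7,"tx":2,"ty":-3,"tz":140,"gripper":-1},{"wx":0,"wy":0,"wz":-7,"tx":2,"ty":-3,"tz":165,"gripper":-1}]'
python3 -m creep '[{"wx":0,"wy":0,"wz":0,"tx":0,"ty":0,"tz":0,"gripper":-1}]'
sh g.sh .4963,.2812,.082,170.6
```

```text
time_s: 5.23
tool_pos: [0.4949, 0.2796, 0.0791]
tool_rot: [-179.9, -0.1, 170.0]
force: [0.1, 0.0, -0.0]
grip_width: 0.0004
grasp_force: 0.0
time_s: 5.32
tool_pos: [0.493, 0.2782, 0.0771]
tool_rot: [-179.7, -0.4, 170.0]
force: [-1.2, -0.7, -0.6]
grip_width: 0.0003
grasp_force: 0.0
t=5.3 pos [493.0062 278.1757  77.1153] rot [-179.664    -0.3881  170.0374] F [-1.1614 -0.7116 -0.5957] w 0.0003 gf 0.0
  shift mm [-2.6878  3.5197 -4.9237] turn [-0.3341 -0.3898 -0.5615]
```

```bash

python3 -m creep '[{"wx":0,"wy":0,"wz":0,"tx":8,"ty":3,"tz":-5,"gripper":-1},{"wx":0,"wy":0,"wz":0,"tx":16,"ty":3,"tz":-5,"gripper":-1},{"wx":0,"wy":0,"wz":0,"tx":24,"ty":3,"tz":-5,"gripper":-1},{"wx":0,"wy":0,"wz":0,"tx":31,"ty":3,"tz":-5,"gripper":-1},{"wx":0,"wy":0,"wz":0,"tx":37,"ty":3,"tz":-5,"gripper":-1}]'
python3 -m creep '[{"wx":0,"wy":0,"wz":0,"tx":0,"ty":0,"tz":0,"gripper":-1},{"wx":0,"wy":0,"wz":0,"tx":0,"ty":0,"tz":0,"gripper":-1}]'
python3 - <<'E'
from h import *
to(.4963,.2812,.082,170.6); print(get_obs()['qpos'])
im,P=cloud('wrist'); save(im,'w2.png')
print([(r['point'],r['confidence']) for r in nets.place_of('lamp_toggle_tip','wrist')+nets.place_of('fan_toggle_tip','wrist')])
Q=P.reshape(-1,3);Q=Q[~np.isnan(Q).any(1)]
print(Q[(abs(Q[:,0]-.44)<.05)&(abs(Q[:,1]-.29)<.03)&(Q[:,2]>.085)&(Q[:,2]<.11)].mean(0))
E
```

```text
time_s: 5.73
tool_pos: [0.4592, 0.2912, 0.0886]
tool_rot: [180.0, 0.1, 170.3]
force: [-0.3, -0.0, 1.0]
grip_width: 0.0003
grasp_force: 0.0
time_s: 5.9
tool_pos: [0.4597, 0.2903, 0.0877]
tool_rot: [-180.0, 0.1, 170.3]
force: [0.6, 0.3, -0.3]
grip_width: 0.0003
grasp_force: 0.0
t=5.9 pos [459.7046 290.3486  87.6835] rot [-179.9874    0.056   170.2538] F [ 0.6218  0.2955 -0.3261] w 0.0003 gf 0.0
  shift mm [-37.6104  -2.8203   5.7209] turn [-0.0128  0.056  -0.3462]
[ 22.6754  27.9661 -70.0918 105.717   28.7141  66.8504  23.082 ]
[([0.434, 0.2908, 0.0968], 0.61), ([0.4295, 0.2192, 0.0744], 0.73)]
[0.4446 0.292  0.0987]
```

View pics/w2.png

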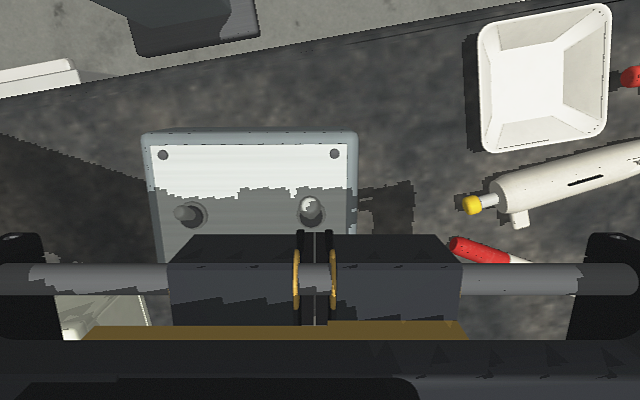

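The toggle tip at (310,207) now leans toward the robot, with the net tip x at 0.434, so the lamp is off. The short toggle at (190,215) is unchanged. Going over to the bar.

```bash

python3 -m creep '[{"wx":0,"wy":0,"wz":0,"tx":0,"ty":0,"tz":-150,"gripper":-1},{"wx":0,"wy":0,"wz":0,"tx":0,"ty":0,"tz":-150,"gripper":-1},{"wx":0,"wy":0,"wz":0,"tx":0,"ty":0,"tz":-150,"gripper":-1},{"wx":0,"wy":0,"wz":0,"tx":0,"ty":0,"tz":-150,"gripper":-1}]' >/dev/null
python3 -m creep '[{"wx":0,"wy":0,"wz":36,"tx":-28,"ty":-245,"tz":0,"gripper":-1},{"wx":0,"wy":0,"wz":36,"tx":-28,"ty":-245,"tz":0,"gripper":-1},{"wx":0,"wy":0,"wz":36,"tx":-28,"ty":-245,"tz":0,"gripper":-0.3},{"wx":0,"wy":0,"wz":36,"tx":-28,"ty":-245,"tz":0,"gripper":-0.3},{"wx":0,"wy":0,"wz":36,"tx":-28,"ty":-245,"tz":0,"gripper":-0.3}]' | head -3
python3 -m creep '[{"wx":0,"wy":0,"wz":36,"tx":0,"ty":0,"tz":0,"gripper":-0.3},{"wx":0,"wy":0,"wz":36,"tx":0,"ty":0,"tz":0,"gripper":-0.3},{"wx":0,"wy":0,"wz":36,"tx":0,"ty":0,"tz":0,"gripper":-0.3},{"wx":0,"wy":0,"wz":36,"tx":0,"ty":0,"tz":0,"gripper":-0.3},{"wx":0,"wy":0,"wz":36,"tx":0,"ty":0,"tz":0,"gripper":-0.3}]' |head -3
python3 -m creep '[{"wx":0,"wy":0,"wz":11,"tx":0,"ty":0,"tz":0,"gripper":-0.3},{"wx":0,"wy":0,"wz":11,"tx":0,"ty":0,"tz":0,"gripper":-0.3},{"wx":0,"wy":0,"wz":11,"tx":0,"ty":0,"tz":0,"gripper":-0.3}]'|head -3
python3 - <<'E'
from h import *
to(.446,.044,.23,87.5); print(get_obs()['qpos'])
for c in('wrist','top'):
  im,P=cloud(c); save(im,c+'3.png')
  Q=P.reshape(-1,3);Q=Q[~np.isnan(Q).any(1)]
  q=Q[(Q[:,0]>.425)&(Q[:,0]<.46)&(Q[:,1]>.005)&(Q[:,1]<.08)&(Q[:,2]>.055)&(Q[:,2]<.085)]
  if len(q): print(c,len(q),q.min(0),q.max(0),np.median(q,0),np.polyfit(q[:,1],q[:,0],1))
  q=Q[(Q[:,0]>.465)&(Q[:,0]<.53)&(Q[:,1]>.0)&(Q[:,1]<.09)&(Q[:,2]>.07)&(Q[:,2]<.085)]
  if len(q): print('lid edge',np.percentile(q[:,0],1))
  print(c,[(r['point'],r['confidence']) for r in nets.place_of('lid_bar',c)])
E
```

```text
time_s: 6.8
tool_pos: [0.4483, 0.0837, 0.2378]
tool_rot: [180.0, 0.2, 134.6]
time_s: 7.22
tool_pos: [0.4485, 0.0854, 0.2374]
tool_rot: [180.0, 0.0, 98.8]
time_s: 7.47
tool_pos: [0.4485, 0.0854, 0.2375]
tool_rot: [180.0, 0.0, 88.1]
t=7.5 pos [448.4925  85.378  237.4519] rot [179.9772   0.0374  88.093 ] F [ 0.1785 -0.2105 -0.1142] w 0.0308 gf 0.0
  shift mm [-41.4332  -1.1172   7.4785] turn [0.023  0.0372 0.593 ]
[ 69.7511 -14.587  -72.0701 105.999  -14.0944  78.8962  -0.9054]
wrist 678 [0.438  0.0052 0.071 ] [0.4499 0.08   0.0782] [0.444  0.0448 0.0754] [0.0447 0.442 ]
lid edge 0.4868963330352659
wrist [([0.445, 0.0457, 0.069], 0.58)]
top []
```

View pics/wrist3.png

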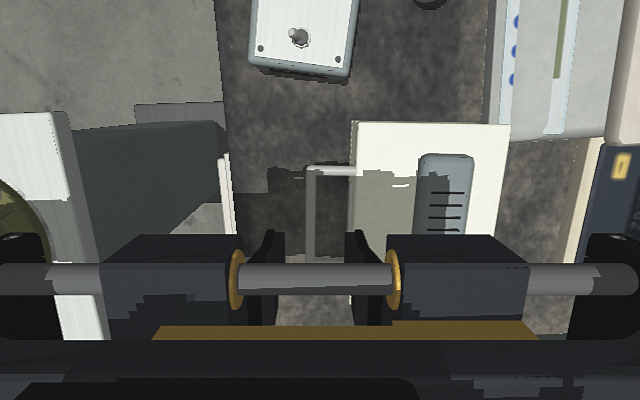

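The shut chest shows the bar at about (310,215) left of the lid edge at (355,200), with the fingers straddling its line. The bar measures at (0.444, 0.044). Descending.

```bash

python3 -m creep '[{"wx":0,"wy":0,"wz":0.6,"tx":-41,"ty":-3,"tz":20,"gripper":-0.3},{"wx":0,"wy":0,"wz":0.6,"tx":-41,"ty":-3,"tz":50,"gripper":-0.3},{"wx":0,"wy":0,"wz":0.6,"tx":-41,"ty":-3,"tz":80,"gripper":-0.3},{"wx":0,"wy":0,"wz":0.6,"tx":-41,"ty":-3,"tz":100,"gripper":-0.3},{"wx":0,"wy":0,"wz":0.6,"tx":-41,"ty":-3,"tz":100,"gripper":-0.3}]' |head -4
sh g.sh .444,.044,.052,87.5
python3 -c "
from cell import get_obs; print(get_obs()['qpos'])"
```

```text
time_s: 8.08
tool_pos: [0.4409, 0.0446, 0.1339]
tool_rot: [-179.6, -0.2, 87.7]
force: [-0.8, -0.4, -1.0]
t=8.1 pos [440.8511  44.6037 133.886 ] rot [-179.5933   -0.2277   87.6664] F [-0.7965 -0.4374 -1.0093] w 0.0303 gf 0.0
  shift mm [-0.8004  3.752  81.8589] turn [-0.407  -0.2271  0.1672]
[ 71.73578701  -2.93790737 -77.50903981 115.39898668  -3.45899092
  65.64737709  -6.64288165]
```

```bash

python3 -m creep '[{"wx":0,"wy":0,"wz":0,"tx":0,"ty":1,"tz":12,"gripper":-0.3},{"wx":0,"wy":0,"wz":0,"tx":0,"ty":1,"tz":24,"gripper":-0.3},{"wx":0,"wy":0,"wz":0,"tx":0,"ty":1,"tz":35,"gripper":-0.3}]' >/dev/null
sh g.sh .444,.044,.052,87.5
python3 -c "
from cell import get_obs; print(get_obs()['qpos'])"
```

```text
t=8.3 pos [445.9705  44.5069 103.0054] rot [179.9408  -0.0172  87.6437] F [ 0.0556  0.1666 -0.2932] w 0.0303 gf 0.0
  shift mm [-0.6027 -2.0007 51.0031] turn [ 0.0592 -0.0172  0.1437]
[ 66.93598721   5.49880308 -77.20861479 117.11371575   6.08577448
  61.73874654 -15.45602884]
```

```bash

python3 -m creep '[{"wx":0,"wy":0,"wz":0,"tx":0,"ty":-2,"tz":14,"gripper":-0.3},{"wx":0,"wy":0,"wz":0,"tx":0,"ty":-2,"tz":28,"gripper":-0.3},{"wx":0,"wy":0,"wz":0,"tx":0,"ty":-2,"tz":42,"gripper":-0.3},{"wx":0,"wy":0,"wz":0,"tx":0,"ty":-2,"tz":51,"gripper":-0.3},{"wx":0,"wy":0,"wz":0,"tx":0,"ty":-2,"tz":51,"gripper":-0.3}]' 
python3 -m creep '[{"wx":0,"wy":0,"wz":0,"tx":0,"ty":0,"tz":0,"gripper":-1},{"wx":0,"wy":0,"wz":0,"tx":0,"ty":0,"tz":0,"gripper":-1},{"wx":0,"wy":0,"wz":0,"tx":0,"ty":0,"tz":0,"gripper":-1},{"wx":0,"wy":0,"wz":0,"tx":0,"ty":0,"tz":0,"gripper":-1}]' 15
sh g.sh .444,.044,.052,87.5
python3 -c "
from cell import get_obs; print(get_obs()['qpos'])"
```

```text
time_s: 8.75
tool_pos: [0.4424, 0.0444, 0.0509]
tool_rot: [-179.9, -0.0, 87.6]
force: [-0.7, -0.8, -0.0]
grip_width: 0.0302
grasp_force: 0.0
time_s: 9.08
tool_pos: [0.4437, 0.0443, 0.0522]
tool_rot: [179.9, 0.1, 87.6]
force: [-0.3, 0.2, 0.2]
grip_width: 0.0115
grasp_force: 0.1
t=9.1 pos [443.7498  44.3044  52.1828] rot [179.916    0.0523  87.5821] F [-0.3279  0.1505  0.2148] w 0.0115 gf 0.1
  shift mm [-0.2934  0.2625  0.1835] turn [0.084  0.0522 0.0822]
[ 59.26285301  13.11821573 -72.42046327 120.22303961  15.10563407
  56.61370999 -23.56814859]
```

```bash

python3 -m creep '[{"wx":0,"wy":0,"wz":0,"tx":0,"ty":0,"tz":0,"gripper":-1},{"wx":0,"wy":0,"wz":0,"tx":0,"ty":0,"tz":0,"gripper":-1},{"wx":0,"wy":0,"wz":0,"tx":0,"ty":0,"tz":0,"gripper":-1}]' 20
python3 -m creep '[{"wx":0,"wy":0,"wz":0,"tx":0,"ty":3,"tz":-26,"gripper":-1},{"wx":0,"wy":0,"wz":0,"tx":0,"ty":9,"tz":-51,"gripper":-1},{"wx":0,"wy":0,"wz":0,"tx":0,"ty":18,"tz":-75,"gripper":-1},{"wx":0,"wy":0,"wz":0,"tx":0,"ty":31,"tz":-97,"gripper":-1},{"wx":0,"wy":0,"wz":0,"tx":0,"ty":47,"tz":-118,"gripper":-1}]'
sh g.sh .491,.042,.170,87.5
python3 -c "
from cell import get_obs; print(get_obs()['qpos'])"
```

```text
time_s: 9.33
tool_pos: [0.443, 0.0443, 0.052]
tool_rot: [-180.0, 0.1, 87.6]
force: [-2.7, -0.0, 6.4]
grip_width: 0.009
grasp_force: 20.0
time_s: 9.75
tool_pos: [0.4884, 0.0419, 0.1701]
tool_rot: [-179.8, 0.2, 87.5]
force: [-1.3, 1.7, -3.3]
grip_width: 0.0092
grasp_force: 20.0
t=9.8 pos [488.3929  41.8729 170.1243] rot [-179.8242    0.2037   87.5342] F [-1.3071  1.7282 -3.3244] w 0.0092 gf 20.0
  shift mm [0.2396 2.5996 0.1155] turn [-0.1757  0.2037  0.0339]
[ 62.27279021   8.99694545 -74.43235245 107.28481189   9.34464457
  70.7452705  -17.58145396]
```

Lid following with small forces.

```bash

python3 -m creep '[{"wx":0,"wy":0,"wz":0,"tx":0,"ty":19,"tz":-18,"gripper":-1},{"wx":0,"wy":0,"wz":0,"tx":0,"ty":39,"tz":-33,"gripper":-1},{"wx":0,"wy":0,"wz":0,"tx":0,"ty":62,"tz":-45,"gripper":-1},{"wx":0,"wy":0,"wz":0,"tx":0,"ty":86,"tz":-54,"gripper":-1},{"wx":0,"wy":0,"wz":0,"tx":0,"ty":112,"tz":-60,"gripper":-1}]'
python3 -m creep '[{"wx":0,"wy":0,"wz":0,"tx":0,"ty":26,"tz":-2,"gripper":-1},{"wx":0,"wy":0,"wz":0,"tx":0,"ty":45,"tz":-1,"gripper":-1},{"wx":0,"wy":0,"wz":0,"tx":0,"ty":47,"tz":-1,"gripper":-1},{"wx":0,"wy":0,"wz":0,"tx":0,"ty":47,"tz":-1,"gripper":-1}]'
sh g.sh .648,.034,.230,87.5
python3 -c "
from cell import get_obs; print(get_obs()['qpos'])"
```

```text
time_s: 10.17
tool_pos: [0.6022, 0.0363, 0.2306]
tool_rot: [-179.9, 0.2, 87.5]
force: [-3.9, -1.6, 5.0]
grip_width: 0.0094
grasp_force: 20.0
time_s: 10.5
tool_pos: [0.6503, 0.0342, 0.2304]
tool_rot: [179.9, 0.1, 87.5]
force: [1.6, -5.0, 1.7]
grip_width: 0.0098
grasp_force: 20.0
t=10.5 pos [650.2976  34.1646 230.4204] rot [179.9108   0.0528  87.4791] F [ 1.6186 -5.0467  1.7143] w 0.0098 gf 20.0
  shift mm [-0.2651 -2.2887  0.4171] turn [ 0.0892  0.0528 -0.0209]
[ 38.23662983  30.66385207 -62.65607747  80.7868885   27.15251433
  84.57704251 -26.01521406]
```

```bash

python3 -m creep '[{"wx":0,"wy":0,"wz":0,"tx":0,"ty":0,"tz":0,"gripper":-0.3},{"wx":0,"wy":0,"wz":0,"tx":0,"ty":0,"tz":0,"gripper":-0.3},{"wx":0,"wy":0,"wz":0,"tx":0,"ty":0,"tz":0,"gripper":-0.3}]' | tail -2
python3 -m creep '[{"wx":0,"wy":0,"wz":0,"tx":0,"ty":0,"tz":-30,"gripper":-0.3},{"wx":0,"wy":0,"wz":0,"tx":0,"ty":0,"tz":-70,"gripper":-0.3},{"wx":0,"wy":0,"wz":0,"tx":0,"ty":-40,"tz":-70,"gripper":-0.3},{"wx":0,"wy":0,"wz":0,"tx":0,"ty":-80,"tz":-70,"gripper":0.2},{"wx":0,"wy":0,"wz":0,"tx":0,"ty":-120,"tz":-70,"gripper":0.2}]' | head -3
python3 -m creep '[{"wx":0,"wy":0,"wz":0,"tx":-220,"ty":-40,"tz":0,"gripper":0.2},{"wx":0,"wy":0,"wz":0,"tx":-220,"ty":-40,"tz":0,"gripper":0.2},{"wx":0,"wy":0,"wz":0,"tx":-220,"ty":-40,"tz":0,"gripper":0.2},{"wx":0,"wy":0,"wz":0,"tx":-220,"ty":-40,"tz":0,"gripper":0.2},{"wx":0,"wy":0,"wz":0,"tx":-220,"ty":-40,"tz":0,"gripper":0.2}]' |head -3
python3 -m creep '[{"wx":0,"wy":0,"wz":0,"tx":-130,"ty":-20,"tz":50,"gripper":0.2},{"wx":0,"wy":0,"wz":0,"tx":-130,"ty":-20,"tz":50,"gripper":0.2},{"wx":0,"wy":0,"wz":0,"tx":-130,"ty":-20,"tz":50,"gripper":0.2},{"wx":0,"wy":0,"wz":0,"tx":-130,"ty":-20,"tz":50,"gripper":0.2}]' |head -3
python3 - <<'E'
from h import *
to(.457,-.291,.1,90); print(get_obs()['qpos'])
for c in('wrist','top'):
  im,P=cloud(c); save(im,c+'4.png')
  Q=P.reshape(-1,3);Q=Q[~np.isnan(Q).any(1)]
  q=Q[(abs(Q[:,0]-.455)<.04)&(abs(Q[:,1]+.291)<.07)&(Q[:,2]>.015)&(Q[:,2]<.045)]
  if len(q)>5: print(c,len(q),cv2.minAreaRect((q[:,:2]*1000).astype(np.float32)),np.percentile(q[:,2],98))
  print(c,[(r['point'],r['confidence']) for r in nets.place_of('tube_center',c)])
# lid
q=Q[(Q[:,0]>.6)&(Q[:,0]<.68)&(abs(Q[:,1]-.034)<.12)&(Q[:,2]>.1)&(Q[:,2]<.27)]
print('lid',len(q),q.min(0),q.max(0))
E
```

```text
grip_width: 0.022
grasp_force: 0.0
time_s: 11.17
tool_pos: [0.5276, 0.0433, 0.2999]
tool_rot: [-179.9, -0.2, 87.7]
time_s: 11.58
tool_pos: [0.4818, -0.1629, 0.3001]
tool_rot: [-179.9, 0.2, 87.6]
time_s: 11.92
tool_pos: [0.4538, -0.2966, 0.2475]
tool_rot: [-179.8, 0.0, 87.2]
t=11.9 pos [ 453.842  -296.5915  247.5013] rot [-179.7641    0.0011   87.1791] F [-1.1512  0.1939 -1.2144] w 0.0523 gf 0.0
  shift mm [  5.7431   3.4862 147.4881] turn [-0.2359 -0.0047 -2.8209]
[ 85.9182  11.8962 -62.5222  94.6249  10.7822  80.2191  19.1935]
wrist 2464 ((458.6313171386719, -293.4936218261719), (33.57417678833008, 115.13701629638672), 3.714736223220825) 0.03352766924671008
wrist []
top 342 ((456.7977294921875, -294.11260986328125), (31.912336349487305, 113.57858276367188), 1.5001976490020752) 0.03565206082054741
top [([0.4594, -0.2889, 0.0179], 0.89)]
lid 1347 [ 0.6117 -0.0621  0.1003] [0.6534 0.1313 0.2604]
```

View pics/wrist4.png

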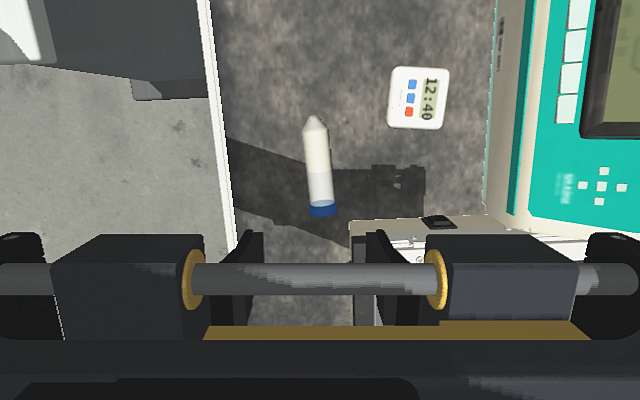

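The tube lies with its cone tip at (315,120) and blue cap at (322,210), centre about (0.458, -0.293), axis about 93.7°. The timer at (418,98) and scanner corner at (400,235) are clear.

```bash

python3 -m creep '[{"wx":0,"wy":0,"wz":-6.5,"tx":4,"ty":4,"tz":30,"gripper":0.3},{"wx":0,"wy":0,"wz":-6.5,"tx":4,"ty":4,"tz":70,"gripper":0.3},{"wx":0,"wy":0,"wz":-6.5,"tx":4,"ty":4,"tz":110,"gripper":0.3},{"wx":0,"wy":0,"wz":-6.5,"tx":4,"ty":4,"tz":150,"gripper":0.3},{"wx":0,"wy":0,"wz":-6.5,"tx":4,"ty":4,"tz":180,"gripper":0.3}]' >/dev/null
python3 -m creep '[{"wx":0,"wy":0,"wz":0,"tx":0,"ty":0,"tz":0,"gripper":0.3},{"wx":0,"wy":0,"wz":0,"tx":0,"ty":0,"tz":0,"gripper":0.3}]' >/dev/null
sh g.sh .458,-.293,.007,93.7
```

```text
t=12.7 pos [ 462.5881 -285.0111   70.7824] rot [-179.9729   -0.0932   94.2898] F [ 0.3395 -0.2023  0.4753] w 0.0565 gf 0.0
  shift mm [-7.727  -5.1427 63.7724] turn [-0.0276 -0.093   0.5898]
```

```bash

python3 -m creep '[{"wx":0,"wy":0,"wz":0.6,"tx":-8,"ty":-5,"tz":15,"gripper":0.3},{"wx":0,"wy":0,"wz":0.6,"tx":-8,"ty":-5,"tz":35,"gripper":0.3},{"wx":0,"wy":0,"wz":0.6,"tx":-8,"ty":-5,"tz":52,"gripper":0.3},{"wx":0,"wy":0,"wz":0.6,"tx":-8,"ty":-5,"tz":63,"gripper":0.3},{"wx":0,"wy":0,"wz":0.6,"tx":-8,"ty":-5,"tz":63,"gripper":0.3}]' |head -4
python3 -m creep '[{"wx":0,"wy":0,"wz":0,"tx":0,"ty":0,"tz":0,"gripper":-1},{"wx":0,"wy":0,"wz":0,"tx":0,"ty":0,"tz":0,"gripper":-1},{"wx":0,"wy":0,"wz":0,"tx":0,"ty":0,"tz":0,"gripper":-1},{"wx":0,"wy":0,"wz":0,"tx":0,"ty":0,"tz":0,"gripper":-1},{"wx":0,"wy":0,"wz":0,"tx":0,"ty":0,"tz":0,"gripper":-1}]' 8
sh g.sh .458,-.293,.2,93.7
```

```text
time_s: 13.12
tool_pos: [0.4574, -0.296, 0.0071]
tool_rot: [-180.0, -0.0, 93.5]
force: [-1.2, 0.2, 1.2]
time_s: 13.53
tool_pos: [0.4583, -0.2962, 0.0083]
tool_rot: [179.9, 0.1, 93.5]
force: [-0.6, -0.1, 2.2]
grip_width: 0.0335
grasp_force: 8.0
t=13.5 pos [ 458.3027 -296.2491    8.2686] rot [179.9426   0.0688  93.4933] F [-0.5524 -0.1068  2.1501] w 0.0335 gf 8.0
  shift mm [   3.0313    0.0879 -191.7351] turn [ 0.0573  0.0689 -0.2067]
```

```bash

python3 -m creep '[{"wx":0,"wy":0,"wz":0,"tx":0,"ty":0,"tz":-15,"gripper":-1},{"wx":0,"wy":0,"wz":0,"tx":0,"ty":0,"tz":-45,"gripper":-1},{"wx":0,"wy":0,"wz":0,"tx":0,"ty":0,"tz":-85,"gripper":-1},{"wx":0,"wy":0,"wz":0,"tx":0,"ty":0,"tz":-120,"gripper":-1},{"wx":0,"wy":0,"wz":0,"tx":0,"ty":0,"tz":-150,"gripper":-1}]' |tail -2
python3 -m creep '[{"wx":0,"wy":0,"wz":0,"tx":30,"ty":2,"tz":-30,"gripper":-1},{"wx":0,"wy":0,"wz":0,"tx":70,"ty":4,"tz":-40,"gripper":-1},{"wx":0,"wy":0,"wz":0,"tx":110,"ty":8,"tz":-40,"gripper":-1},{"wx":0,"wy":0,"wz":0,"tx":150,"ty":10,"tz":-40,"gripper":-1},{"wx":0,"wy":0,"wz":0,"tx":190,"ty":12,"tz":-40,"gripper":-1}]' |head -3
for i in 1 2; do python3 -m creep '[{"wx":0,"wy":0,"wz":-35,"tx":0,"ty":0,"tz":0,"gripper":-1},{"wx":0,"wy":0,"wz":-35,"tx":0,"ty":0,"tz":0,"gripper":-1},{"wx":0,"wy":0,"wz":-35,"tx":0,"ty":0,"tz":0,"gripper":-1},{"wx":0,"wy":0,"wz":-35,"tx":0,"ty":0,"tz":0,"gripper":-1},{"wx":0,"wy":0,"wz":-35,"tx":0,"ty":0,"tz":0,"gripper":-1}]' |head -3; done
python3 -m creep '[{"wx":0,"wy":0,"wz":-14,"tx":0,"ty":0,"tz":0,"gripper":-1},{"wx":0,"wy":0,"wz":-14,"tx":0,"ty":0,"tz":0,"gripper":-1},{"wx":0,"wy":0,"wz":-14,"tx":0,"ty":0,"tz":0,"gripper":-1}]'
python3 - <<'E'
from h import *
to(.559,.039,.2,177.5); print(get_obs()['qpos'])
for c in('top','scene','wrist'):
  im,P=cloud(c); save(im,c+'5.png')
  Q=P.reshape(-1,3);Q=Q[~np.isnan(Q).any(1)]
  q=Q[(Q[:,0]>.47)&(Q[:,0]<.66)&(abs(Q[:,1]-.039)<.13)&(Q[:,2]>.058)&(Q[:,2]<.07)]
  if len(q)>5: print(c,'rim',len(q),cv2.minAreaRect((q[:,:2]*1000).astype(np.float32)))
  q=Q[(Q[:,0]>.47)&(Q[:,0]<.66)&(abs(Q[:,1]-.039)<.13)&(Q[:,2]>.0)&(Q[:,2]<.01)]
  if len(q)>5: print(c,'floor',len(q),np.median(q[:,2]),q.min(0),q.max(0))
  o=get_obs()['tool_pos']; q=Q[(abs(Q[:,0]-o[0])<.09)&(abs(Q[:,1]-o[1])<.025)&(Q[:,2]>.18)&(Q[:,2]<.235)]
  if len(q)>5: print(c,'tube',len(q),np.percentile(q[:,0],[1,99]),np.percentile(q[:,2],[1,99]))
E
```

```text
grip_width: 0.0336
grasp_force: 8.0
time_s: 14.37
tool_pos: [0.4583, -0.103, 0.198]
tool_rot: [180.0, 0.1, 93.5]
time_s: 14.78
tool_pos: [0.4582, -0.1047, 0.1981]
tool_rot: [-179.9, 0.1, 128.9]
time_s: 15.2
tool_pos: [0.4582, -0.1048, 0.1981]
tool_rot: [-179.9, 0.0, 163.9]
time_s: 15.45
tool_pos: [0.4582, -0.1048, 0.198]
tool_rot: [-179.9, 0.0, 177.7]
force: [-0.2, -0.0, -0.1]
grip_width: 0.0336
grasp_force: 8.0
t=15.4 pos [ 458.2479 -104.8441  198.0032] rot [-179.9461    0.0099  177.7333] F [-0.2251 -0.0084 -0.0627] w 0.0336 gf 8.0
  shift mm [-94.9844 147.7145  -2.1193] turn [-0.0539  0.01    0.2333]
[ 80.2228  -1.9937 -68.1813 107.8265  -1.8826  72.9045 100.3398]
top rim 381 ((556.8170776367188, 38.62162780761719), (189.593505859375, 142.0679473876953), 87.23501586914062)
top floor 2578 0.00421457972356717 [ 0.4702 -0.0909  0.    ] [0.6594 0.1683 0.01  ]
top tube 149 [0.3979 0.5094] [0.2063 0.2259]
scene rim 382 ((558.9290771484375, 43.62113952636719), (196.55618286132812, 148.67640686035156), 87.0887451171875)
scene floor 451 0.003756964351053022 [ 0.47   -0.0908  0.    ] [0.6505 0.1686 0.01  ]
scene tube 224 [0.3996 0.5117] [0.194  0.2337]
wrist rim 2584 ((556.0297241210938, 40.20414733886719), (190.8642120361328, 135.99900817871094), 87.095703125)
wrist floor 6256 0.004152944753770732 [ 0.47   -0.0793  0.    ] [0.6484 0.1689 0.01  ]
wrist tube 10820 [0.3996 0.4888] [0.2008 0.2315]
```

View pics/wrist5.png

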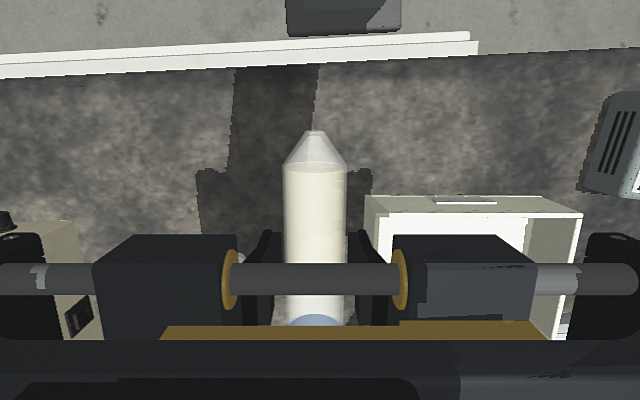

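The wrist image shows the tube held centred, tip at (315,135) and cap at (315,320), with the open empty chest to its right at (500,230). Tube centre is about 3 mm toward the tip from the TCP. Moving over the chest.

```bash

python3 -m creep '[{"wx":0,"wy":0,"wz":0.4,"tx":-20,"ty":30,"tz":0,"gripper":-1},{"wx":0,"wy":0,"wz":0.4,"tx":-40,"ty":60,"tz":0,"gripper":-1},{"wx":0,"wy":0,"wz":0.4,"tx":-60,"ty":90,"tz":0,"gripper":-1},{"wx":0,"wy":0,"wz":0.4,"tx":-80,"ty":120,"tz":0,"gripper":-1},{"wx":0,"wy":0,"wz":0.4,"tx":-97,"ty":147,"tz":0,"gripper":-1}]' |head -4
python3 -m creep '[{"wx":0,"wy":0,"wz":0,"tx":0,"ty":0,"tz":25,"gripper":-1},{"wx":0,"wy":0,"wz":0,"tx":0,"ty":0,"tz":50,"gripper":-1},{"wx":0,"wy":0,"wz":0,"tx":0,"ty":0,"tz":75,"gripper":-1},{"wx":0,"wy":0,"wz":0,"tx":0,"ty":0,"tz":95,"gripper":-1},{"wx":0,"wy":0,"wz":0,"tx":0,"ty":0,"tz":95,"gripper":-1}]' |head -4
python3 -m creep '[{"wx":0,"wy":0,"wz":0,"tx":0,"ty":0,"tz":0,"gripper":-1}]' >/dev/null
python3 - <<'E'
from h import *
to(.561,.0385,.015,177.3); print(get_obs()['qpos'])
o=get_obs()['tool_pos']
for c in('top','scene','wrist'):
  im,P=cloud(c); save(im,c+'6.png')
  Q=P.reshape(-1,3);Q=Q[~np.isnan(Q).any(1)]
  q=Q[(abs(Q[:,0]-o[0])<.08)&(abs(Q[:,1]-o[1])<.02)&(Q[:,2]>o[2]-.005)&(Q[:,2]<o[2]+.03)]
  if len(q)>5: print(c,'tube',len(q),np.percentile(q[:,0],[1,99]),np.percentile(q[:,1],[1,99]))
  q=Q[(Q[:,0]>.475)&(Q[:,0]<.51)&(abs(Q[:,1]-.039)<.07)&(Q[:,2]>.058)&(Q[:,2]<.069)]
  if len(q)>5: print(c,'front rim',np.percentile(q[:,0],[2,50,98]))
E
```

```text
time_s: 16.02
tool_pos: [0.5626, 0.0387, 0.197]
tool_rot: [179.9, -0.0, 176.9]
force: [-0.1, -1.3, -0.3]
time_s: 16.43
tool_pos: [0.5585, 0.0366, 0.0985]
tool_rot: [-180.0, -0.4, 177.0]
force: [-0.6, 0.5, 0.3]
t=16.5 pos [560.9152  37.1297 102.0941] rot [179.9747  -0.1022 177.0162] F [-0.8291 -0.0366  0.5929] w 0.0334 gf 8.0
  shift mm [-0.1687  1.3345 87.0946] turn [ 0.0255 -0.1022 -0.2838]
[ 46.4498  26.2947 -64.5964 102.3814  25.5297  67.8768  61.1418]
top tube 117 [0.4986 0.5453] [0.0242 0.0507]
top front rim [0.4839 0.4877 0.4916]
scene tube 209 [0.5034 0.6361] [0.0178 0.0569]
scene front rim [0.4839 0.4892 0.4949]
wrist tube 9922 [0.5037 0.5931] [0.019  0.0551]
wrist front rim [0.4861 0.491  0.4957]
```

View pics/wrist6.png

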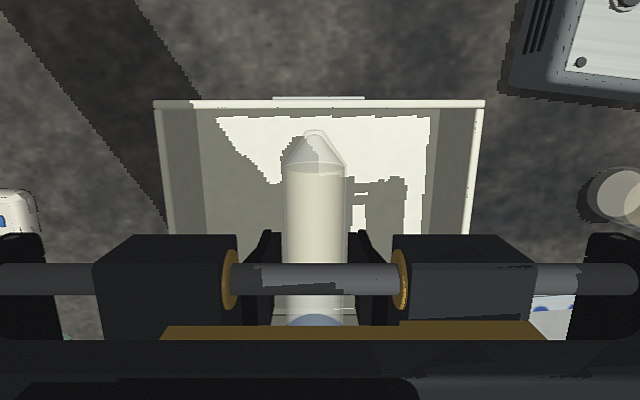

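The tube sits centred over the open chest: tip at (315,133), front wall at y≈103 px, side walls at 165 and 480 px. Lowering it.

```bash

python3 -m creep '[{"wx":0,"wy":0,"wz":0,"tx":0,"ty":1,"tz":15,"gripper":-1},{"wx":0,"wy":0,"wz":0,"tx":0,"ty":1,"tz":32,"gripper":-1},{"wx":0,"wy":0,"wz":0,"tx":0,"ty":1,"tz":50,"gripper":-1},{"wx":0,"wy":0,"wz":0,"tx":0,"ty":1,"tz":65,"gripper":-1},{"wx":0,"wy":0,"wz":0,"tx":0,"ty":1,"tz":75,"gripper":-1}]' |head -4
python3 -m creep '[{"wx":0,"wy":0,"wz":0,"tx":0,"ty":0,"tz":0,"gripper":-1},{"wx":0,"wy":0,"wz":0,"tx":0,"ty":0,"tz":0,"gripper":-1}]' >/dev/null
sh g.sh .561,.0385,.0145,177.3
```

```text
time_s: 17.08
tool_pos: [0.5609, 0.0378, 0.0258]
tool_rot: [-180.0, -0.1, 177.1]
force: [-0.4, -0.2, 0.2]
t=17.2 pos [561.408   38.353   27.2031] rot [179.9843  -0.0283 177.1037] F [ 0.1925  0.2596 -0.1354] w 0.0339 gf 8.0
  shift mm [ 0.4086  0.1227 12.7033] turn [ 0.0157 -0.0283 -0.1963]
```

```bash

python3 -m creep '[{"wx":0,"wy":0,"wz":0,"tx":0,"ty":0,"tz":4,"gripper":-1},{"wx":0,"wy":0,"wz":0,"tx":0,"ty":0,"tz":8,"gripper":-1},{"wx":0,"wy":0,"wz":0,"tx":0,"ty":0,"tz":11,"gripper":-1},{"wx":0,"wy":0,"wz":0,"tx":0,"ty":0,"tz":13,"gripper":-1},{"wx":0,"wy":0,"wz":0,"tx":0,"ty":0,"tz":13,"gripper":-1}]'
python3 -m creep '[{"wx":0,"wy":0,"wz":0,"tx":0,"ty":0,"tz":0,"gripper":-1}]'
```

```text
time_s: 17.67
tool_pos: [0.5613, 0.038, 0.0141]
tool_rot: [-180.0, -0.0, 177.1]
force: [-0.0, 0.1, -0.3]
grip_width: 0.0336
grasp_force: 8.0
time_s: 17.75
tool_pos: [0.5615, 0.0381, 0.0144]
tool_rot: [-180.0, 0.0, 177.1]
force: [0.3, -0.2, -0.3]
grip_width: 0.0337
grasp_force: 8.0
```

```bash

python3 -m creep '[{"wx":0,"wy":0,"wz":0,"tx":0,"ty":0,"tz":1,"gripper":-1},{"wx":0,"wy":0,"wz":0,"tx":0,"ty":0,"tz":1,"gripper":-1}]'
python3 -m creep '[{"wx":0,"wy":0,"wz":0,"tx":0,"ty":0,"tz":0,"gripper":-0.15},{"wx":0,"wy":0,"wz":0,"tx":0,"ty":0,"tz":0,"gripper":0},{"wx":0,"wy":0,"wz":0,"tx":0,"ty":0,"tz":0,"gripper":0.2},{"wx":0,"wy":0,"wz":0,"tx":0,"ty":0,"tz":0,"gripper":0.3},{"wx":0,"wy":0,"wz":0,"tx":0,"ty":0,"tz":0,"gripper":0.3}]'
python3 -m creep '[{"wx":0,"wy":0,"wz":0,"tx":0,"ty":0,"tz":-10,"gripper":0.3},{"wx":0,"wy":0,"wz":0,"tx":0,"ty":0,"tz":-40,"gripper":0.3},{"wx":0,"wy":0,"wz":0,"tx":0,"ty":0,"tz":-80,"gripper":0.3},{"wx":0,"wy":0,"wz":0,"tx":0,"ty":0,"tz":-120,"gripper":0.3},{"wx":0,"wy":0,"wz":0,"tx":0,"ty":0,"tz":-160,"gripper":0.3}]'
python3 -m creep '[{"wx":0,"wy":0,"wz":0,"tx":30,"ty":0,"tz":-40,"gripper":0.3},{"wx":0,"wy":0,"wz":0,"tx":60,"ty":0,"tz":-80,"gripper":0.3},{"wx":0,"wy":0,"wz":0,"tx":90,"ty":0,"tz":-120,"gripper":0.3},{"wx":0,"wy":0,"wz":0,"tx":90,"ty":0,"tz":-140,"gripper":0.3},{"wx":0,"wy":0,"wz":0,"tx":90,"ty":0,"tz":-140,"gripper":0.3}]' |head -3
python3 - <<'E'
from h import *
to(.65,.034,.31,87.5); print(get_obs()['qpos'])
for c in('top','scene','wrist'):
  im,P=cloud(c); save(im,c+'7.png')
  Q=P.reshape(-1,3);Q=Q[~np.isnan(Q).any(1)]
  q=Q[(abs(Q[:,0]-.558)<.062)&(abs(Q[:,1]-.0385)<.07)&(Q[:,2]>.012)&(Q[:,2]<.055)]
  if len(q)>5: print(c,'tube',len(q),cv2.minAreaRect((q[:,:2]*1000).astype(np.float32)),np.percentile(q[:,2],[50,98]))
  q=Q[(Q[:,0]>.6)&(Q[:,0]<.68)&(abs(Q[:,1]-.034)<.045)&(Q[:,2]>.24)&(Q[:,2]<.27)]
  if len(q)>5: print(c,'bar',len(q),np.median(q,0),q.min(0),q.max(0))
  print(c,[(r['point'],r['confidence']) for r in nets.place_of('lid_bar',c)+nets.place_of('tube_center',c)])
E
```

```text
time_s: 17.92
tool_pos: [0.5616, 0.0381, 0.0134]
tool_rot: [-180.0, 0.0, 177.1]
force: [-0.6, 0.1, 0.6]
grip_width: 0.0336
grasp_force: 8.0
time_s: 18.33
tool_pos: [0.5616, 0.0382, 0.0135]
tool_rot: [-180.0, 0.0, 177.1]
force: [0.0, 0.2, -0.3]
grip_width: 0.0536
grasp_force: 0.0
time_s: 18.75
tool_pos: [0.561, 0.0387, 0.1757]
tool_rot: [180.0, -0.0, 177.2]
force: [1.0, -1.2, -0.0]
grip_width: 0.0568
grasp_force: 0.0
time_s: 19.17
tool_pos: [0.4717, 0.0446, 0.3173]
tool_rot: [-179.5, 0.3, 177.1]
t=19.2 pos [471.7003  44.621  317.3307] rot [-179.4801    0.3322  177.149 ] F [0.3383 0.2852 0.3934] w 0.0568 gf 0.0
  shift mm [-178.5617   -1.6634    8.3815] turn [-0.1493  0.6682 89.6465]
[ 72.1831 -10.9335 -70.684   96.4618  -9.7996  86.9123  89.4524]
top tube 131 ((559.3280639648438, 67.70681762695312), (70.41496276855469, 112.99229431152344), 85.32757568359375) [0.0351 0.0417]
top bar 132 [0.6467 0.0362 0.2528] [ 0.6401 -0.011   0.2454] [0.6532 0.0781 0.2583]
top [([0.6494, 0.0356, 0.2417], 0.69), ([0.5581, 0.0388, 0.021], 0.5)]
scene tube 137 ((577.99072265625, 22.02313232421875), (83.25688934326172, 105.03663635253906), 0.9793634414672852) [0.0346 0.0469]
scene bar 55 [0.6465 0.0311 0.2524] [ 0.6394 -0.0108  0.24  ] [0.6538 0.0758 0.257 ]
scene [([0.6506, 0.0351, 0.249], 0.83), ([0.5589, 0.0387, 0.0236], 0.57)]
wrist tube 1607 ((575.5416870117188, 32.71323013305664), (69.761474609375, 138.8118133544922), 61.0167350769043) [0.0345 0.0382]
wrist [([0.4285, 0.2196, 0.0743], 0.74), ([0.5562, 0.0366, 0.0239], 0.59)]
```

View pics/wrist7.png

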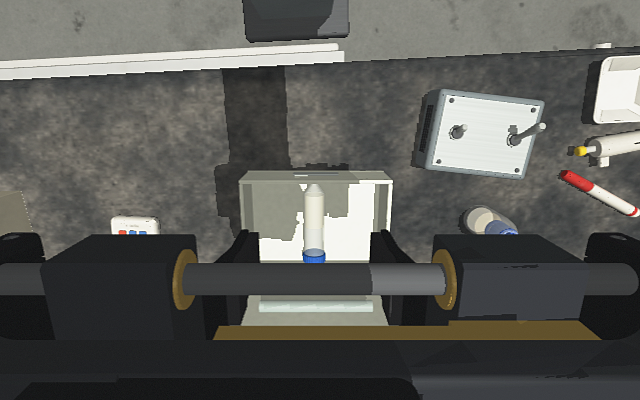

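The tube lies flat on the chest floor (cap at (313,257), tip at (313,187)); bottle, timer and short toggle are undisturbed. Now I'll turn and re-grip the bar.

```bash

for i in 1 2; do python3 -m creep '[{"wx":0,"wy":0,"wz":35,"tx":0,"ty":0,"tz":0,"gripper":-0.3},{"wx":0,"wy":0,"wz":35,"tx":0,"ty":0,"tz":0,"gripper":-0.3},{"wx":0,"wy":0,"wz":35,"tx":0,"ty":0,"tz":0,"gripper":-0.3},{"wx":0,"wy":0,"wz":35,"tx":0,"ty":0,"tz":0,"gripper":-0.3},{"wx":0,"wy":0,"wz":35,"tx":0,"ty":0,"tz":0,"gripper":-0.3}]' |head -3; done
python3 -m creep '[{"wx":0,"wy":0,"wz":19.6,"tx":0,"ty":0,"tz":0,"gripper":-0.3},{"wx":0,"wy":0,"wz":19.6,"tx":0,"ty":0,"tz":0,"gripper":-0.3},{"wx":0,"wy":0,"wz":19.6,"tx":0,"ty":0,"tz":0,"gripper":-0.3},{"wx":0,"wy":0,"wz":19.6,"tx":0,"ty":0,"tz":0,"gripper":-0.3}]'
sh g.sh .649,.035,.31,87.5
python3 -c "
from cell import get_obs; print(get_obs()['qpos'])"
```

```text
time_s: 20.03
tool_pos: [0.4714, 0.0431, 0.3128]
tool_rot: [179.9, -0.2, 141.8]
time_s: 20.45
tool_pos: [0.4714, 0.0431, 0.3129]
tool_rot: [-180.0, -0.2, 106.8]
time_s: 20.78
tool_pos: [0.4714, 0.043, 0.313]
tool_rot: [-179.9, -0.1, 87.4]
force: [0.0, -0.1, 0.4]
grip_width: 0.0304
grasp_force: 0.0
t=20.8 pos [471.4432  43.022  312.9744] rot [-179.9445   -0.1359   87.423 ] F [ 0.0369 -0.1344  0.4423] w 0.0304 gf 0.0
  shift mm [ -0.0378 177.7407   2.8023] turn [-0.0554 -0.1359 -0.0769]
[ 81.66293463 -16.10041755 -74.64221372  96.70419156 -15.65277425
  87.82094316   5.66860458]
```

```bash

python3 -m creep '[{"wx":0,"wy":0,"wz":0,"tx":0,"ty":38,"tz":0,"gripper":-0.3},{"wx":0,"wy":0,"wz":0,"tx":0,"ty":76,"tz":0,"gripper":-0.3},{"wx":0,"wy":0,"wz":0,"tx":0,"ty":114,"tz":0,"gripper":-0.3},{"wx":0,"wy":0,"wz":0,"tx":0,"ty":150,"tz":0,"gripper":-0.3},{"wx":0,"wy":0,"wz":0,"tx":0,"ty":178,"tz":0,"gripper":-0.3}]' |head -3
python3 -m creep '[{"wx":0,"wy":0,"wz":0,"tx":0,"ty":0,"tz":0,"gripper":-0.3},{"wx":0,"wy":0,"wz":0,"tx":0,"ty":0,"tz":20,"gripper":-0.3}]' |head -3
sh g.sh .649,.035,.2305,87.5
```

```text
time_s: 21.2
tool_pos: [0.5959, 0.0351, 0.315]
tool_rot: [-179.8, -0.0, 87.6]
time_s: 21.37
tool_pos: [0.5972, 0.0394, 0.2949]
tool_rot: [-179.8, -0.6, 88.0]
t=21.4 pos [597.2328  39.3918 294.8546] rot [-179.7857   -0.5978   87.9508] F [-0.3067  0.5203  1.5351] w 0.0303 gf 0.0
  shift mm [-3.2092 52.1313 64.1301] turn [-0.2166 -0.5969  0.4519]
```

```bash

python3 -m creep '[{"wx":0,"wy":0,"wz":0,"tx":0,"ty":15,"tz":0,"gripper":-0.3},{"wx":0,"wy":0,"wz":0,"tx":-1,"ty":30,"tz":0,"gripper":-0.3},{"wx":0,"wy":0,"wz":0,"tx":-2,"ty":45,"tz":0,"gripper":-0.3},{"wx":0,"wy":0,"wz":0.3,"tx":-3,"ty":52,"tz":0,"gripper":-0.3},{"wx":0,"wy":0,"wz":0.3,"tx":-3,"ty":52,"tz":0,"gripper":-0.3}]' |head -3
python3 -m creep '[{"wx":0,"wy":0,"wz":0,"tx":0,"ty":0,"tz":0,"gripper":-0.3}]' |head -3
sh g.sh .649,.035,.2305,87.5
python3 -c "
from cell import get_obs; print(get_obs()['qpos'])"
```

```text
time_s: 21.78
tool_pos: [0.647, 0.0303, 0.2954]
tool_rot: [-179.9, -0.1, 87.2]
time_s: 21.87
tool_pos: [0.6458, 0.031, 0.2964]
tool_rot: [-179.9, -0.1, 87.3]
t=21.9 pos [645.7618  31.0104 296.392 ] rot [-179.8915   -0.0702   87.2886] F [ 0.6579  0.3509 -0.1855] w 0.0306 gf 0.0
  shift mm [ 4.0576  3.1706 65.8911] turn [-0.1084 -0.0704 -0.2113]
[ 39.51913969  29.96323212 -66.51374132  75.15659463  27.16501992
  91.76001803 -25.68630558]
```

```bash

python3 -m creep '[{"wx":0,"wy":0,"wz":0,"tx":4,"ty":3,"tz":10,"gripper":-0.3},{"wx":0,"wy":0,"wz":0,"tx":4,"ty":3,"tz":30,"gripper":-0.3},{"wx":0,"wy":0,"wz":0,"tx":4,"ty":3,"tz":50,"gripper":-0.3},{"wx":0,"wy":0,"wz":0,"tx":4,"ty":3,"tz":65,"gripper":-0.3},{"wx":0,"wy":0,"wz":0,"tx":4,"ty":3,"tz":65,"gripper":-0.3}]' 
python3 -m creep '[{"wx":0,"wy":0,"wz":0,"tx":0,"ty":0,"tz":0,"gripper":-1},{"wx":0,"wy":0,"wz":0,"tx":0,"ty":0,"tz":0,"gripper":-1},{"wx":0,"wy":0,"wz":0,"tx":0,"ty":0,"tz":0,"gripper":-1},{"wx":0,"wy":0,"wz":0,"tx":0,"ty":0,"tz":0,"gripper":-1},{"wx":0,"wy":0,"wz":0,"tx":0,"ty":0,"tz":0,"gripper":-1}]'  20
sh g.sh .4440,.0443,.052,87.5
```

```text
time_s: 22.28
tool_pos: [0.6469, 0.0338, 0.2285]
tool_rot: [-179.7, 0.1, 87.3]
force: [-1.1, 0.1, -1.2]
grip_width: 0.0303
grasp_force: 0.0
time_s: 22.7
tool_pos: [0.6497, 0.0347, 0.2334]
tool_rot: [179.9, -0.0, 87.2]
force: [-0.4, 0.6, 1.6]
grip_width: 0.0095
grasp_force: 20.0
t=22.7 pos [649.7069  34.747  233.4033] rot [179.9044  -0.0132  87.1985] F [-0.4243  0.6415  1.6241] w 0.0095 gf 20.0
  shift mm [  -0.5541 -206.2304  181.0593] turn [ 0.0956 -0.0129 -0.3015]
```

```bash

python3 -m creep '[{"wx":0,"wy":0,"wz":0,"tx":0,"ty":-21,"tz":-1,"gripper":-1},{"wx":0,"wy":0,"wz":0,"tx":0,"ty":-47,"tz":1,"gripper":-1},{"wx":0,"wy":0,"wz":0,"tx":0,"ty":-72,"tz":6,"gripper":-1},{"wx":0,"wy":0,"wz":0,"tx":0,"ty":-96,"tz":15,"gripper":-1},{"wx":0,"wy":0,"wz":0,"tx":0,"ty":-119,"tz":27,"gripper":-1}]'
python3 -m creep '[{"wx":0,"wy":0,"wz":0,"tx":0,"ty":-21,"tz":15,"gripper":-1},{"wx":0,"wy":0,"wz":0,"tx":0,"ty":-39,"tz":33,"gripper":-1},{"wx":0,"wy":0,"wz":0,"tx":0,"ty":-55,"tz":54,"gripper":-1},{"wx":0,"wy":0,"wz":0,"tx":0,"ty":-68,"tz":76,"gripper":-1},{"wx":0,"wy":0,"wz":0,"tx":0,"ty":-78,"tz":100,"gripper":-1}]'
sh g.sh .4440,.0443,.055,87.5
python3 -c "
from cell import get_obs; print(get_obs()['qpos'])"
```

```text
time_s: 23.12
tool_pos: [0.5313, 0.041, 0.2063]
tool_rot: [179.7, -0.0, 87.2]
force: [1.9, 0.9, 1.6]
grip_width: 0.0093
grasp_force: 20.0
time_s: 23.53
tool_pos: [0.4525, 0.0449, 0.1054]
tool_rot: [179.8, 0.1, 87.2]
force: [2.6, 2.9, 0.8]
grip_width: 0.0092
grasp_force: 20.0
t=23.5 pos [452.5444  44.8988 105.4162] rot [179.8312   0.0997  87.2051] F [2.5988 2.8935 0.7684] w 0.0092 gf 20.0
  shift mm [-0.927  -8.6535 50.3926] turn [ 0.1685  0.1002 -0.2947]
[ 65.31288206   7.05422851 -76.45257407 116.24140595   7.9134182
  62.18400985 -17.52905715]
```

```bash

python3 -m creep '[{"wx":0,"wy":0,"wz":0,"tx":0,"ty":-4,"tz":15,"gripper":-1},{"wx":0,"wy":0,"wz":0,"tx":0,"ty":-7,"tz":30,"gripper":-1},{"wx":0,"wy":0,"wz":0,"tx":0,"ty":-9,"tz":43,"gripper":-1},{"wx":0,"wy":0,"wz":0,"tx":0,"ty":-9,"tz":50,"gripper":-1},{"wx":0,"wy":0,"wz":0,"tx":0,"ty":-9,"tz":53,"gripper":-1}]'
python3 -m creep '[{"wx":0,"wy":0,"wz":0,"tx":0,"ty":0,"tz":1,"gripper":-1},{"wx":0,"wy":0,"wz":0,"tx":0,"ty":0,"tz":1,"gripper":-1},{"wx":0,"wy":0,"wz":0,"tx":0,"ty":0,"tz":1,"gripper":-1}]'
```

```text
time_s: 23.95
tool_pos: [0.4431, 0.0454, 0.0518]
tool_rot: [-179.9, -0.1, 87.3]
force: [-2.0, 1.3, 6.7]
grip_width: 0.0093
grasp_force: 20.0
time_s: 24.2
tool_pos: [0.4431, 0.0454, 0.0517]
tool_rot: [-179.9, -0.0, 87.2]
force: [-4.2, 2.7, 4.9]
grip_width: 0.009
grasp_force: 20.0
```

```bash

python3 -m creep '[{"wx":0,"wy":0,"wz":0,"tx":0,"ty":0,"tz":-1,"gripper":-0.3},{"wx":0,"wy":0,"wz":0,"tx":0,"ty":0,"tz":-1,"gripper":-0.3},{"wx":0,"wy":0,"wz":0,"tx":0,"ty":0,"tz":-1,"gripper":-0.3}]' |tail -2
python3 -m creep '[{"wx":0,"wy":0,"wz":0,"tx":0,"ty":0,"tz":-25,"gripper":-0.3},{"wx":0,"wy":0,"wz":0,"tx":0,"ty":0,"tz":-60,"gripper":-0.3},{"wx":0,"wy":0,"wz":0,"tx":0,"ty":0,"tz":-100,"gripper":-0.3},{"wx":0,"wy":0,"wz":0,"tx":0,"ty":0,"tz":-140,"gripper":-1},{"wx":0,"wy":0,"wz":0,"tx":0,"ty":0,"tz":-180,"gripper":-1}]' |head -3
python3 -m creep '[{"wx":0,"wy":0,"wz":0,"tx":40,"ty":0,"tz":0,"gripper":-1},{"wx":0,"wy":0,"wz":0,"tx":80,"ty":0,"tz":0,"gripper":-1},{"wx":0,"wy":0,"wz":0,"tx":120,"ty":0,"tz":0,"gripper":-1},{"wx":0,"wy":0,"wz":0,"tx":160,"ty":0,"tz":0,"gripper":-1},{"wx":0,"wy":0,"wz":0,"tx":200,"ty":0,"tz":0,"gripper":-1}]' |head -3
python3 - <<'E'
from h import *
to(.40,.298,.082,170.6); print(get_obs()['qpos'])
T=np.load('topP.npy').reshape(-1,3)
im,P=cloud('top'); save(im,'top8.png'); P=P.reshape(-1,3)
for n,Q in(('before',T),('now',P)):
  q=Q[(Q[:,0]>.43)&(Q[:,0]<.455)&(abs(Q[:,1]-.044)<.04)&(Q[:,2]>.05)&(Q[:,2]<.1)]
  l=Q[(Q[:,0]>.495)&(Q[:,0]<.53)&(abs(Q[:,1]-.039)<.07)&(Q[:,2]>.05)&(Q[:,2]<.1)]
  print(n,len(q),q[:,2].mean(),len(l),l[:,2].mean())
print([(r['point'],r['confidence']) for r in nets.place_of('lid_bar','top')])
E
```

```text
grip_width: 0.0219
grasp_force: 0.0
time_s: 24.87
tool_pos: [0.4436, 0.0438, 0.2347]
tool_rot: [179.9, 0.2, 87.1]
time_s: 25.28
tool_pos: [0.4542, 0.223, 0.2336]
tool_rot: [179.7, 0.2, 86.9]
t=25.3 pos [454.1615 223.0223 233.5596] rot [179.7408   0.2082  86.8912] F [-0.2321 -0.4699  0.9901] w 0.0011 gf 0.0
  shift mm [ 72.4802 -58.832  151.0326] turn [  0.0593   0.3591 -83.7081]
[ 44.4051   8.9451 -78.7218 100.5051   9.3054  77.8082 -39.259 ]
before 91 0.0747090567291295 544 0.07677536258667358
now 91 0.07468747896222315 547 0.07682343708264439
[([0.4431, 0.0464, 0.0676], 0.72)]
```

The lid is shut, at the same heights as at the start. Now the switch: turn, then come down on the robot side of it.

```bash

for i in 1 2; do python3 -m creep '[{"wx":0,"wy":0,"wz":-35,"tx":0,"ty":0,"tz":0,"gripper":-1},{"wx":0,"wy":0,"wz":-35,"tx":0,"ty":0,"tz":0,"gripper":-1},{"wx":0,"wy":0,"wz":-35,"tx":0,"ty":0,"tz":0,"gripper":-1},{"wx":0,"wy":0,"wz":-35,"tx":0,"ty":0,"tz":0,"gripper":-1},{"wx":0,"wy":0,"wz":-35,"tx":0,"ty":0,"tz":0,"gripper":-1}]' |head -3; done
python3 -m creep '[{"wx":0,"wy":0,"wz":-13,"tx":0,"ty":0,"tz":0,"gripper":-1},{"wx":0,"wy":0,"wz":-13,"tx":0,"ty":0,"tz":0,"gripper":-1},{"wx":0,"wy":0,"wz":-13,"tx":0,"ty":0,"tz":0,"gripper":-1}]' >/dev/null
sh g.sh .4075,.2958,.23,170.6
python3 -c "
from cell import get_obs; print(get_obs()['qpos'])"
```

```text
time_s: 25.8
tool_pos: [0.4526, 0.2232, 0.233]
tool_rot: [-180.0, 0.0, 122.5]
time_s: 26.22
tool_pos: [0.4527, 0.223, 0.233]
tool_rot: [-180.0, 0.1, 157.5]
t=26.5 pos [452.6997 223.0179 233.0094] rot [-179.9478    0.0482  170.2964] F [0.2718 0.271  0.5816] w 0.0007 gf 0.0
  shift mm [56.823  64.125   2.9032] turn [-0.0523  0.0481 -0.3036]
[ 44.66104087   8.80677599 -78.77276739 100.62175799   8.91095883
  77.79618333  44.41665418]
```

```bash

python3 -m creep '[{"wx":0,"wy":0,"wz":0,"tx":15,"ty":18,"tz":0,"gripper":-1},{"wx":0,"wy":0,"wz":0,"tx":30,"ty":36,"tz":0,"gripper":-1},{"wx":0,"wy":0,"wz":0,"tx":45,"ty":52,"tz":0,"gripper":-1},{"wx":0,"wy":0,"wz":0,"tx":57,"ty":64,"tz":0,"gripper":-1},{"wx":0,"wy":0,"wz":0,"tx":57,"ty":64,"tz":0,"gripper":-1}]' |head -3
python3 -m creep '[{"wx":0,"wy":0,"wz":0,"tx":0,"ty":0,"tz":20,"gripper":-1},{"wx":0,"wy":0,"wz":0,"tx":0,"ty":0,"tz":45,"gripper":-1},{"wx":0,"wy":0,"wz":0,"tx":0,"ty":0,"tz":70,"gripper":-1},{"wx":0,"wy":0,"wz":0,"tx":0,"ty":0,"tz":95,"gripper":-1},{"wx":0,"wy":0,"wz":0,"tx":0,"ty":0,"tz":95,"gripper":-1}]' |head -3
sh g.sh .4075,.2958,.082,170.6
python3 -c "
from cell import get_obs; print(get_obs()['qpos'])"
```

```text
time_s: 26.88
tool_pos: [0.4044, 0.2999, 0.2333]
tool_rot: [180.0, 0.0, 170.4]
time_s: 27.3
tool_pos: [0.4054, 0.2932, 0.1338]
tool_rot: [-179.7, -0.3, 170.0]
t=27.3 pos [405.3509 293.2146 133.7562] rot [-179.703    -0.3234  170.031 ] F [ 0.2393 -0.7665 -0.3135] w 0.0005 gf 0.0
  shift mm [-1.9612  3.1867 51.7302] turn [-0.2954 -0.3249 -0.5681]
[ 26.93990106  15.98621776 -73.18018967 108.33516824  16.38718676
  68.20087859  28.07902783]
```

```bash

python3 -m creep '[{"wx":0,"wy":0,"wz":0,"tx":0,"ty":2,"tz":15,"gripper":-1},{"wx":0,"wy":0,"wz":0,"tx":0,"ty":2,"tz":35,"gripper":-1},{"wx":0,"wy":0,"wz":0,"tx":0,"ty":2,"tz":50,"gripper":-1},{"wx":0,"wy":0,"wz":0,"tx":0,"ty":2,"tz":50,"gripper":-1},{"wx":0,"wy":0,"wz":0,"tx":0,"ty":2,"tz":50,"gripper":-1}]'
sh g.sh .4480,.2891,.082,170.6
```

```text
time_s: 27.72
tool_pos: [0.4073, 0.2983, 0.0882]
tool_rot: [-180.0, -0.1, 170.2]
force: [-0.1, 0.9, 1.0]
grip_width: 0.0005
grasp_force: 0.0
t=27.7 pos [407.3476 298.3072  88.1682] rot [-179.9704   -0.0502  170.1628] F [-0.1265  0.9062  0.9796] w 0.0005 gf 0.0
  shift mm [-41.6332  -2.1232   6.1328] turn [-0.0294 -0.0503 -0.4372]
```

```bash

python3 -m creep '[{"wx":0,"wy":0,"wz":0,"tx":-9,"ty":-2,"tz":4,"gripper":-1},{"wx":0,"wy":0,"wz":0,"tx":-17,"ty":-2,"tz":4,"gripper":-1},{"wx":0,"wy":0,"wz":0,"tx":-25,"ty":-2,"tz":4,"gripper":-1},{"wx":0,"wy":0,"wz":0,"tx":-33,"ty":-2,"tz":4,"gripper":-1},{"wx":0,"wy":0,"wz":0,"tx":-40,"ty":-2,"tz":4,"gripper":-1}]'
python3 -m creep '[{"wx":0,"wy":0,"wz":0,"tx":0,"ty":0,"tz":0,"gripper":-1},{"wx":0,"wy":0,"wz":0,"tx":0,"ty":0,"tz":0,"gripper":-1}]'
python3 -m creep '[{"wx":0,"wy":0,"wz":0,"tx":10,"ty":0,"tz":-30,"gripper":-1},{"wx":0,"wy":0,"wz":0,"tx":10,"ty":0,"tz":-70,"gripper":-1},{"wx":0,"wy":0,"wz":0,"tx":10,"ty":0,"tz":-110,"gripper":-1},{"wx":0,"wy":0,"wz":0,"tx":10,"ty":0,"tz":-150,"gripper":-1},{"wx":0,"wy":0,"wz":0,"tx":10,"ty":0,"tz":-150,"gripper":-1}]'
python3 - <<'E'
from h import *
to(.448,.289,.23)
for c in('wrist','top'):
  im,P=cloud(c); save(im,c+'9.png'); Q=P.reshape(-1,3);Q=Q[~np.isnan(Q).any(1)]
  q=Q[(abs(Q[:,0]-.45)<.045)&(abs(Q[:,1]-.287)<.025)&(Q[:,2]>.085)&(Q[:,2]<.11)]
  if len(q): print(c,'tip',len(q),np.median(q,0))
  print(c,*[(n,[(r['point'],round(r['confidence'],2)) for r in nets.place_of(n,c)]) for n in('lamp_toggle_tip','fan_toggle_tip','bottle','timer','lid_bar')])
E
```

```text
time_s: 28.13
tool_pos: [0.4481, 0.2896, 0.0843]
tool_rot: [180.0, 0.0, 170.2]
force: [0.1, -0.4, -0.4]
grip_width: 0.0
grasp_force: 0.0
time_s: 28.3
tool_pos: [0.4468, 0.2899, 0.0839]
tool_rot: [180.0, -0.0, 170.2]
force: [-0.4, -0.0, 0.2]
grip_width: 0.0004
grasp_force: 0.0
time_s: 28.72
tool_pos: [0.4386, 0.2952, 0.2411]
tool_rot: [179.7, 0.5, 170.3]
force: [0.8, 0.9, 0.2]
grip_width: 0.0002
grasp_force: 0.0
t=28.7 pos [438.6305 295.2343 241.1182] rot [179.6589   0.5079 170.2931] F [0.774  0.9202 0.2476] w 0.0002 gf 0.0
  shift mm [-10.1875  -4.6319  11.1816] turn [0. 0. 0.]
wrist tip 154 [0.4671 0.2868 0.0956]
wrist ('lamp_toggle_tip', [([0.4745, 0.2842, 0.0988], 0.56)]) ('fan_toggle_tip', [([0.5504, 0.5807, 0.0506], 0.58), ([0.4284, 0.2214, 0.073], 0.51), ([0.4444, 0.0481, 0.0703], 0.39)]) ('bottle', []) ('timer', []) ('lid_bar', [([0.4394, 0.0463, 0.071], 0.89)])
top ('lamp_toggle_tip', [([0.444, 0.047, 0.0658], 0.64)]) ('fan_toggle_tip', [([0.5619, 0.0413, 0.0006], 0.62)]) ('bottle', [([0.5689, 0.2755, -0.0016], 0.44)]) ('timer', [([0.57, -0.2233, -0.0001], 0.92)]) ('lid_bar', [([0.4417, 0.0485, 0.0652], 0.96)])
```

View pics/wrist9.png

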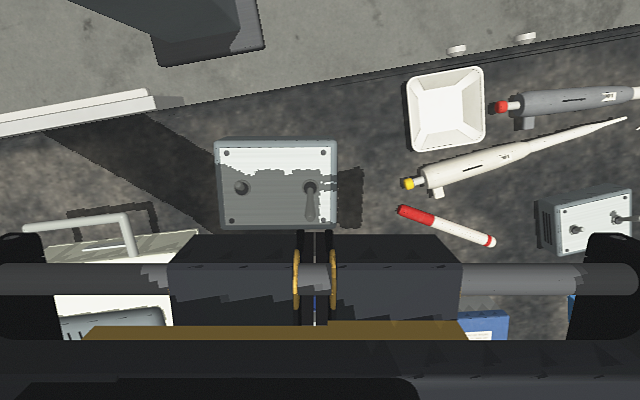

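The long toggle (root (310,187), tip (312,218)) leans away again, so the lamp is on. The short one at (241,187) is unchanged, the lid is shut at the lower left, and the gripper is clear of everything.

```bash
python3 -m creep '[{"wx":0,"wy":0,"wz":0,"tx":0,"ty":0,"tz":0,"gripper":-1},{"wx":0,"wy":0,"wz":0,"tx":0,"ty":0,"tz":0,"gripper":-1},{"wx":0,"wy":0,"wz":0,"tx":0,"ty":0,"tz":0,"gripper":-1}]' | head -4; python3 -c "
from cell import env; print(env.sign_off())"
```

```text
time_s: 29.57
tool_pos: [0.4364, 0.2917, 0.2339]
tool_rot: [-180.0, -0.0, 170.2]
force: [0.8, -0.2, 0.5]
the job is handed in; nothing more can be done
None
```

The job is done and handed in at about 30 s: lamp switched off, lid opened, tube laid flat in the chest and released, lid shut, lamp switched back on; the short toggle, bottle and timer were left as they were.

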